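# Pack a two-layer kit box and sort out the wing nut

### The job

Sort the loose parts on the plywood board. Pack the black kit box in two layers: lay the steel hex bolt in the narrower bottom bay and stand the steel cup upright in the wider bottom bay, then fit the grey insert fully down and level in the box over them, and only then stand the bushing upright in either compartment of the insert. The wing nut is no part of the kit: put it into the blue tray with the other nuts. Leave the tape measure and the red screwdriver where they lie.

Things in the scene. Friction and masses are not known exactly. Their poses are not given: they have to be found in the camera images.
- kit_box: Black open box (all things here stand on a plywood board whose top is 42 mm above the bench, z = 0.042) fixed to the board, outside 108 (x) x 162 (y) x 54 mm high; origin: centre of underside. Walls 4, floor 3 mm. A 4 mm divider along x at y = -10 mm makes two bottom bays, each 100 mm long (x, centred): narrower 65 mm wide, centre y = -44.5; wider 85 mm, centre y = +34.5. Divider and four 14 x 14 mm corner posts end 36 mm above the underside and carry the insert.
- nut_tray: Blue shallow rectangular tray of small steel nuts (the nuts are fixed in it), fixed to the board, 114 (x) x 170 (y) x 28 mm high; origin at the centre of its underside; the nut-strewn floor is 2 to 8 mm above the underside.
- bolt_center (a point): Steel hex bolt lying on its side on the board, 58 mm long along its y axis, shank 12 mm thick, head (at +y) 22 mm across and 20 mm high, 60 g. The point is half-way along, 9 mm above its underside.
- cup_center (a point): Plain turned steel cup standing open end up, 38 mm diameter, 26 mm high, 75 to 155 g. The point is on its axis, half-way up (13 mm above its underside).
- insert_center (a point): Grey insert, flat tray 86 (x) x 140 (y) mm, bottom 4 mm, rim 12 mm high, upright grip web 10 mm thick (y), 82 mm long (x) across its middle, top 36 mm above the underside; 80 to 170 g. Fits the box y along y, either way round, 7 mm play a side. Two equal compartments, 62 (y) x 80 (x) mm, centred 36 mm either side of the web. Point: mid-web, 18 mm above the underside.
- bushing_center (a point): Cream-coloured flanged bushing standing on its narrow end, flange at the top 28 mm in diameter, 18 mm high, 30 g. The point is on its axis, half-way up (9 mm above its underside).
- wing_nut_center (a point): Steel wing nut standing on its boss: boss 18 mm diameter and 12 mm high, two wings along its y axis, 41 mm over both, 4 mm thick, tips about 20 mm high, 25 g. The point is on its axis, 10 mm above its underside.
- tape_measure_center (a point): Yellow tape measure, 64 x 69 x 32 mm; point at its centre. A bystander.
- screwdriver_center (a point): Red-handled screwdriver lying down, 200 mm long along its y axis, 26 mm thick; point at its centre. A bystander.
Not all that is in view belongs to the job. There is more than one size of the part that bears cup_center; the job needs the smaller.

How it is judged:
On the way, in this order (a step that is already met when the one before it is completed fails the run):
1. the bolt lies in the narrower bay and the cup stands in the wider bay, both let go (x of bolt_center in the frame of kit_box between -0.045 and 0.045 m and y of bolt_center in the frame of kit_box between -0.077 and -0.015 m and z of bolt_center in the frame of kit_box between 0 and 0.023 m and x of cup_center in the frame of kit_box between -0.045 and 0.045 m and y of cup_center in the frame of kit_box between -0.005 and 0.077 m and z of cup_center in the frame of kit_box between 0 and 0.022 m and angle between cup_center's own z axis and vertical below 0.2 rad and contact force between each of bolt, cup and the fingers below 0.05 N), for 0.2 s.
2. the insert sits fully down and level in the box over them (x of bolt_center in the frame of kit_box between -0.045 and 0.045 m and y of bolt_center in the frame of kit_box between -0.077 and -0.015 m and z of bolt_center in the frame of kit_box between 0 and 0.023 m and x of cup_center in the frame of kit_box between -0.045 and 0.045 m and y of cup_center in the frame of kit_box between -0.005 and 0.077 m and z of cup_center in the frame of kit_box between 0 and 0.022 m and angle between cup_center's own z axis and vertical below 0.2 rad and x of insert_center in the frame of kit_box between -0.011 and 0.011 m and y of insert_center in the frame of kit_box between -0.011 and 0.011 m and z of insert_center in the frame of kit_box between 0.048 and 0.058 m and angle between insert_center's own z axis and vertical below 0.05 rad and angle between the y axis of insert_center and the y axis of kit_box, either way round below 0.15 rad), for 0.2 s.
3. the bushing stands in a compartment of the insert (x of insert_center in the frame of kit_box between -0.011 and 0.011 m and y of insert_center in the frame of kit_box between -0.011 and 0.011 m and z of insert_center in the frame of kit_box between 0.048 and 0.058 m and angle between insert_center's own z axis and vertical below 0.05 rad and angle between the y axis of insert_center and the y axis of kit_box, either way round below 0.15 rad and x of bushing_center in the frame of kit_box between -0.045 and 0.045 m and (y of bushing_center in the frame of kit_box between 0.01 and 0.072 m or y of bushing_center in the frame of kit_box between -0.072 and -0.01 m) and z of bushing_center in the frame of kit_box between 0.04 and 0.055 m and angle between bushing_center's own z axis and vertical below 0.2 rad), for 0.2 s.
At the end, for the whole second after the job is handed in: Bolt in narrow bay, cup upright in wide bay; insert fully down on posts (5 mm), level (0.05 rad), centred (11 mm), in line (0.15 rad); bushing upright in a compartment of it; cup and bushing within 0.2 rad; wing nut down inside the blue tray (centre under 32 mm); all at rest (all of step 3 and x of bolt_center in the frame of kit_box between -0.045 and 0.045 m and y of bolt_center in the frame of kit_box between -0.077 and -0.015 m and z of bolt_center in the frame of kit_box between 0 and 0.023 m and x of cup_center in the frame of kit_box between -0.045 and 0.045 m and y of cup_center in the frame of kit_box between -0.005 and 0.077 m and z of cup_center in the frame of kit_box between 0 and 0.022 m and angle between cup_center's own z axis and vertical below 0.2 rad and x of wing_nut_center in the frame of nut_tray between -0.05 and 0.05 m and y of wing_nut_center in the frame of nut_tray between -0.078 and 0.078 m and z of wing_nut_center in the frame of nut_tray between 0 and 0.032 m and linear speed of each of bolt, cup, insert, bushing, wing_nut below 0.02 m/s); the robot touches nothing.
It fails at once if the tape measure is shifted by more than 25 mm (distance of tape_measure_center from where it was at the start of the episode above 0.025 m).
It fails at once if the screwdriver is shifted by more than 25 mm (distance of screwdriver_center from where it was at the start of the episode above 0.025 m).
It also fails if it takes over 125 s, if anything falls off the work surface, if the arm or the gripper's body presses on something with over 40 N, if the wrist force passes 120 N, or if a joint passes its speed limit or range.

### The arm

A 6-joint arm with a two-finger parallel gripper is mounted at the origin on a cart in front of the work surface, level with it; the furniture and walls round the work are solid. World frame = base frame: x ahead of the robot, y to its left, z up, the work surface at z = 0. Lengths are in m, angles in rad, forces in N, time in s.
With the tool pointing down it reaches from about 0.35 to 0.775 m from the base axis. Payload 5.5 kg.
Tool frame: the origin (TCP) lies on the mounting face of the last link; the fingertips stand 173 mm ahead of it and the grasp point (between the pads) lies 155 mm ahead of it; z points along the fingers, y is the direction in which the jaws open and shut (so a half turn about z gives the same grasp; the last joint's range is limited). The gripper opens to 85 mm and grips with 20 to 120 N. Pads are 22 mm wide; open, the fingers measure 114 mm over their backs; the gripper's body (76 mm by 85 mm) begins 54 mm behind the grasp point. The pads swing forward as they close: fully open they stand 13 mm farther back than shut.
Start: joints at [-1.278, 0.313, 0.046, 1.304, 0, 1.431], TCP at [0.241, -0.522, 0.405] pointing down, gripper open.
Joint ranges: [-2.76, 2.76], [-0.86, 1.69], [-1.03, 1.26], [-2.2, 2.34], [-1.47, 1.5], [-3.14, 3.14]. Speed limits (rad/s): [2.57, 2.57, 3.14, 3.14, 3.14, 3.14].

### API

Orientations are given as a unit quaternion [w, x, y, z].
In Python, from workcell import get_state, eyes, env gives the robot as it stands. The module is installed in compiled form; this text tells all that it offers.
- The arm moves only by the tool carry_out, never from a script. Its argument "motion" is a list of rows, each an object of numbers: "jaw": the opening, from -1 (shut) to 1 (fully open); "tx", "ty", "tz": the shift along the tool's x, y, z in cm; "wx", "wy", "wz": the turn, a rotation vector about the tool's x, y, z in degrees. In form: [{"jaw": .., "tx": .., "ty": .., "tz": .., "wx": .., "wy": .., "wz": ..}, ...]. A call has 1 to 20 rows; each row shifts and turns the commanded pose from where the row before left it, along the tool's axes as they then stand; what a row does not reach is not made up. A row lasts 1/8 s, in which the tool goes at most 62.5 mm and 10.7 degrees, less where a joint would pass 70% of its speed; a pose out of reach is approached as far as the arm can. A call with a gripper value outside its range is refused whole. The fingers move at their own pace and stop on an object; "force" is the grip in N (left out, the last holds). Time passes only in rows, so rows that do not move let the fingers close. It gives the time, the measured TCP pose, the force and the opening at its end, in the units of the state.
- get_state(): the state, without advancing time (a new reading comes with each control period).
- eyes.read_camera(name): name is "side" or "top"; returns the picture (400x640x3 uint8, blue, green, red); there is no depth.
- eyes.calibration(name): a dict with "K" (3x3 intrinsics, pixels), "k1" (the pictures are not rectified: a ray, as slopes to the right and down, at radius r is drawn at 1 + k1 r^2 times it, then the intrinsics apply), "camera_from_world" (4x4, takes a point from world to camera coordinates). Camera axes: x right, y up, looking along -z (the intrinsics and any distortion apply to the point x, -y, -z); pixel columns grow to the right and rows downward; lengths in m; the calibration is good to about 2 mm. A picture is of the moment at which its call begins. calibration takes no time and is no camera call.
- env.hand_in(): hands the job in, once; it reports no verdict.
The state is a dict: "clock": time; "joint_pos": joint angles; "qvel": joint speeds; "tau": joint torques, N m; "tcp_pos": TCP position; "orientation": TCP orientation; "wrist_force": force on the tool from outside, world axes, zero at the start; "ft_torque": the same for the moment, N m; "finger_gap": finger opening in m.
Only numpy, scipy, OpenCV 4.12 (cv2) and the standard library are available. Lean on these libraries where they do the work, as an engineer would, in place of code of your own. Each camera call takes 0.05 s, during which the arm holds its last target.

## Working session

There is one attempt and no reset: what is moved stays moved. The work goes in short steps, Python scripts to look and compute and a tool call to move; the robot and the scene stay as the last step left them, time stands still between calls to the robot, and variables do not carry over. Pictures are saved under pics/ and viewed, and the job is handed in when it is done.

Besides the shell and the picture viewer there is one more tool, called after ">>>" as a command line: name --argument value ..., lists and objects as JSON in quotes. carry_out: Moves the arm, as the interface text tells. Its arguments: {"type":"object","properties":{"motion":{"type":"array"},"force":{"type":"number"}},"required":["motion"]}

```bash
mkdir -p pics
python3 - <<'E'
from workcell import get_state, eyes, env
import cv2, numpy as np
for n in("top","side"):
    im=eyes.read_camera(n); cv2.imwrite(f"pics/{n}0.png",im)
    c=eyes.calibration(n); print(n,c["K"],c["k1"]); print(np.round(c["camera_from_world"],4))
s=get_state()
for k in s: print(k,s[k])
E
```

```text
top [[410.91440386   0.         321.1653663 ]
 [  0.         410.91440386 193.88830881]
 [  0.           0.           1.        ]] -0.0013665945747108556
[[-0.0273 -0.9996  0.0062  0.0819]
 [ 0.9887 -0.0261  0.1476 -0.5434]
 [-0.1474  0.0101  0.989  -1.2351]
 [ 0.      0.      0.      1.    ]]
side [[373.33000069   0.         318.80461963]
 [  0.         373.33000069 199.44913336]
 [  0.           0.           1.        ]] -0.026521055091382688
[[-0.9997 -0.0182 -0.0174  0.5466]
 [-0.0014 -0.6485  0.7612 -0.0088]
 [-0.0252  0.761   0.6483 -0.9878]
 [ 0.      0.      0.      1.    ]]
clock 0.1
joint_pos [-1.27758600e+00  3.13933724e-01  4.51451175e-02  1.30356900e+00
 -1.15288133e-05  1.43116625e+00]
qvel [-2.00092297e-05 -1.20655888e-03  1.59595116e-03 -7.66632057e-04
  4.09345104e-04  5.61360688e-04]
tau [ 2.15645348e-03 -4.81726170e+01  2.99243045e+01  1.27946329e-02
 -1.66577011e-04 -1.12616101e-05]
tcp_pos [ 0.24111535 -0.52184131  0.40391449]
orientation [-7.77898032e-04  9.76672114e-01  2.14734655e-01 -6.56340199e-05]
wrist_force [0.38378352 0.16174744 1.45854993]
ft_torque [ 0.00116039 -0.03814429 -0.07760132]
finger_gap 0.08517979778657236
```

View pics/top0.png

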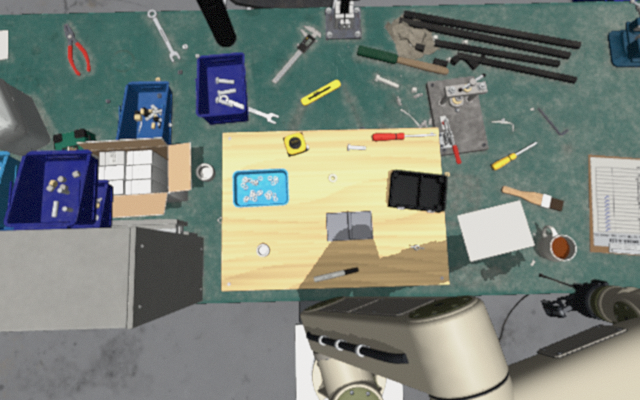

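View pics/side0.png

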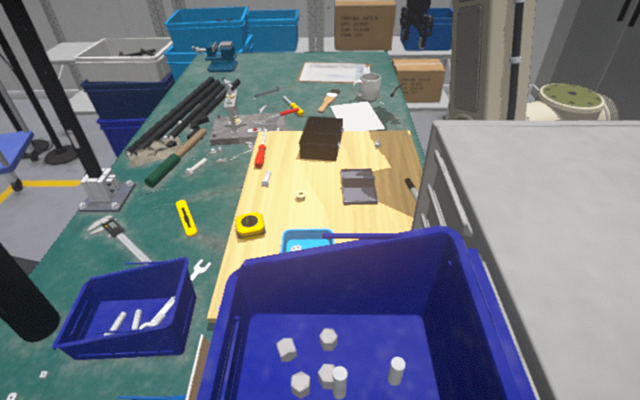

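```bash
cat > h.py <<'E'
from workcell import get_state, eyes, env
import cv2, numpy as np
def ray(n,u,v):
    c=eyes.calibration(n);K=c["K"];k=c["k1"];T=np.array(c["camera_from_world"])
    d=np.array([(u-K[0][2])/K[0][0],(v-K[1][2])/K[1][1]]);s=d.copy()
    for _ in range(10): s=d/(1+k*(s@s))
    R=T[:3,:3];return -R.T@T[:3,3], R.T@np.array([s[0],-s[1],-1])
def onz(n,u,v,z):
    o,d=ray(n,u,v);return np.round((o+d*(z-o[2])/d[2])[:2],4)
def proj(n,p):
    c=eyes.calibration(n);K=np.array(c["K"]);T=np.array(c["camera_from_world"])
    q=T[:3,:3]@np.array(p)+T[:3,3];s=np.array([q[0],-q[1]])/-q[2];s=s*(1+c["k1"]*(s@s))
    return np.round([K[0,0]*s[0]+K[0,2],K[1,1]*s[1]+K[1,2]],1)
def crop(im,x0,y0,x1,y1,f,out):
    cv2.imwrite(out,cv2.resize(im[y0:y1,x0:x1],None,fx=f,fy=f,interpolation=cv2.INTER_CUBIC))
def look(n,x0,y0,x1,y1,f,out):
    im=eyes.read_camera(n);crop(im,x0,y0,x1,y1,f,out);return im
E
python3 - <<'E'
from h import *
t=cv2.imread("pics/top0.png");s=cv2.imread("pics/side0.png")
crop(t,190,120,350,220,5,"pics/a.png");crop(t,310,120,470,220,5,"pics/b.png");crop(t,190,200,350,300,5,"pics/c.png");crop(t,310,200,470,300,5,"pics/d.png")
crop(s,220,100,440,250,3.6,"pics/e.png")
E
```

```text
(no output)
```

View pics/a.png

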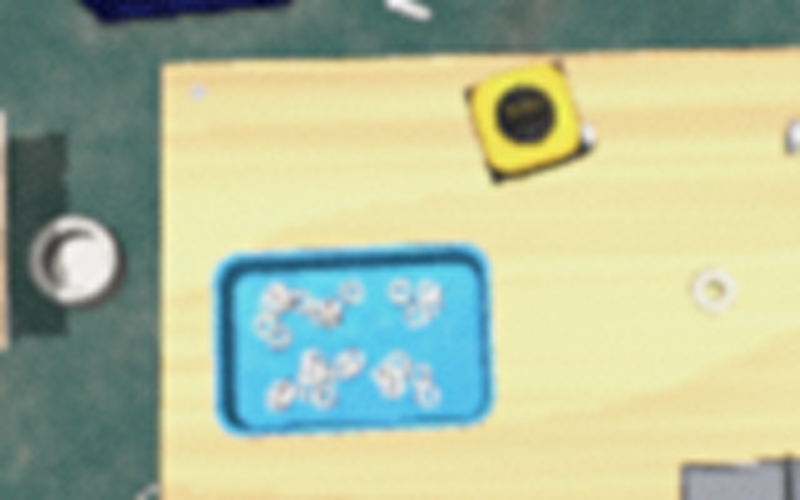

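View pics/b.png

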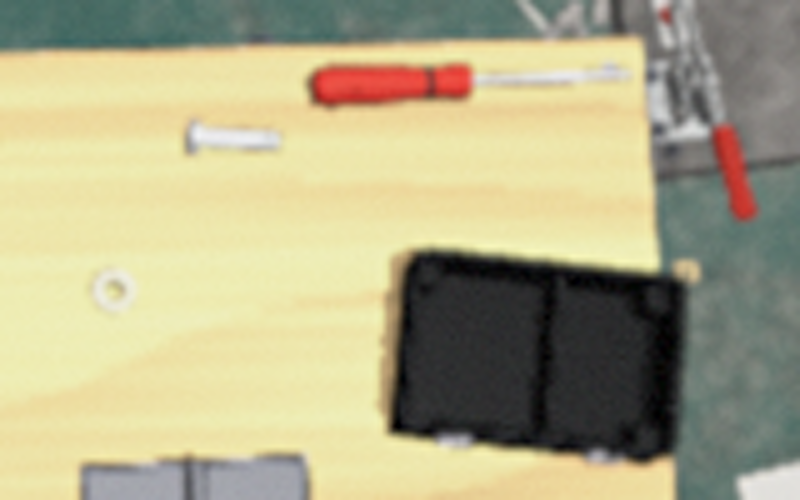

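View pics/c.png

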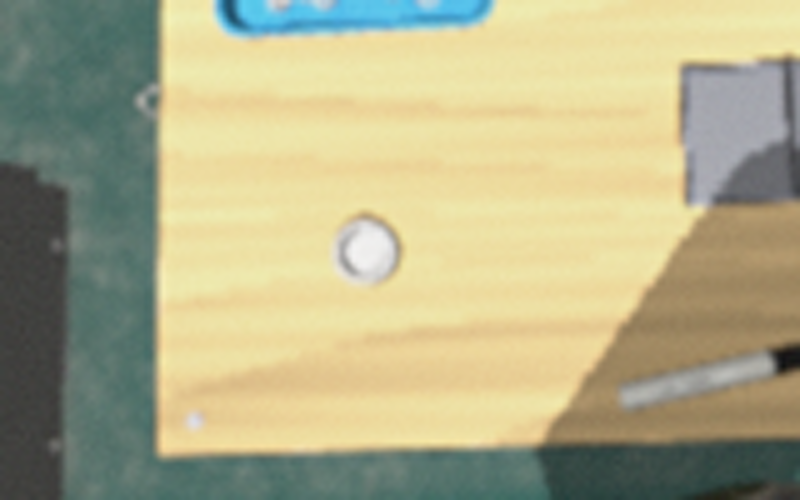

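View pics/d.png

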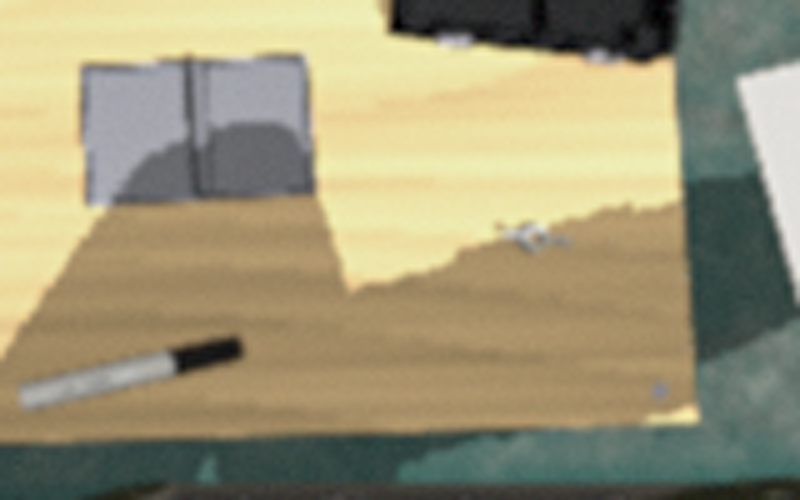

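View pics/e.png

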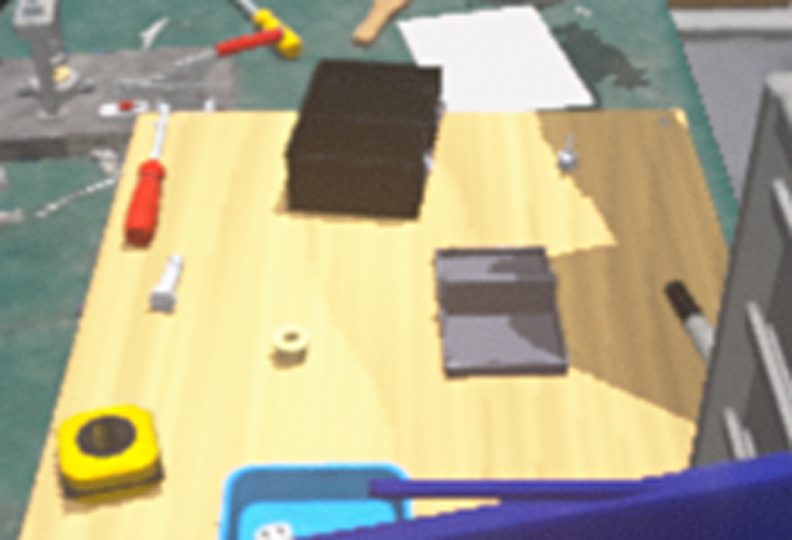

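Run:
```python
from h import *
t=cv2.imread("pics/top0.png");hsv=cv2.cvtColor(t,cv2.COLOR_BGR2HSV)
def comp(name,mask,x0,y0,x1,y1,z):
    m=np.zeros_like(mask);m[y0:y1,x0:x1]=mask[y0:y1,x0:x1]
    cs,_=cv2.findContours(m,cv2.RETR_EXTERNAL,cv2.CHAIN_APPROX_NONE);c=max(cs,key=cv2.contourArea)
    (cx,cy),(w,h),a=cv2.minAreaRect(c); M=cv2.moments(m[:, :],True) if 0 else None
    ys,xs=np.nonzero(cv2.drawContours(np.zeros_like(m),[c],-1,255,-1))
    bp=cv2.boxPoints(cv2.minAreaRect(c))
    print(name,"px",round(cx,1),round(cy,1),"size",round(w,1),round(h,1),"cent",xs.mean().round(1),ys.mean().round(1),"W",onz("top",cx,cy,z),"Wc",onz("top",xs.mean(),ys.mean(),z),"corners",[list(onz("top",*p,z)) for p in bp])
S=hsv[...,1];V=hsv[...,2]
m=lambda b:(b*255).astype(np.uint8)
low=m(S<70)
comp("cup",low,250,235,278,262,.068)
comp("cupbig",low,193,160,220,184,.03)
comp("bolt",low,342,140,372,156,.056)
comp("bush",m(S<85),325,170,342,185,.060)
comp("insert",low,322,205,376,245,.054)
comp("wing",m(S<60),405,238,428,255,.055)
comp("box",m(V<75),385,160,450,215,.096)
comp("tray",m((hsv[...,0]>85)&(hsv[...,0]<110)&(S>100)),228,160,292,210,.070)
```

```text
cup px 262.5 250.0 size 14.0 13.0 cent 262.3 250.1 W [0.3773 0.2464] Wc [0.377  0.2469] corners [[np.float64(0.3985), np.float64(0.2656)], [np.float64(0.3974), np.float64(0.2269)], [np.float64(0.3562), np.float64(0.2273)], [np.float64(0.3572), np.float64(0.2658)]]
cupbig px 206.0 171.5 size 23.0 26.0 cent 206.0 172.5 W [0.6277 0.4276] Wc [0.6245 0.4277] corners [[np.float64(0.6658), np.float64(0.4692)], [np.float64(0.6637), np.float64(0.3871)], [np.float64(0.5898), np.float64(0.3864)], [np.float64(0.592), np.float64(0.4678)]]
bolt px 359.0 147.0 size 6.0 24.0 cent 356.6 147.4 W [ 0.6877 -0.0546] Wc [ 0.6866 -0.0472] corners [[np.float64(0.6983), np.float64(-0.0175)], [np.float64(0.6963), np.float64(-0.0925)], [np.float64(0.6771), np.float64(-0.0916)], [np.float64(0.679), np.float64(-0.0168)]]
bush px 333.0 177.0 size 14.0 16.0 cent 333.0 177.0 W [0.5939 0.0296] Wc [0.5939 0.0296] corners [[np.float64(0.6165), np.float64(0.0536)], [np.float64(0.6152), np.float64(0.0043)], [np.float64(0.5714), np.float64(0.0058)], [np.float64(0.5727), np.float64(0.0548)]]
insert px 350.1 225.3 size 29.
[... 353 characters left out ...]
t64(0.3778), np.float64(-0.198)], [np.float64(0.3862), np.float64(-0.2312)], [np.float64(0.3703), np.float64(-0.2348)], [np.float64(0.362), np.float64(-0.2016)]]
box px 417.7 190.7 size 57.6 36.6 cent 417.7 190.7 W [ 0.539  -0.2195] Wc [ 0.5392 -0.2193] corners [[np.float64(0.4957), np.float64(-0.1264)], [np.float64(0.6051), np.float64(-0.1432)], [np.float64(0.5828), np.float64(-0.3138)], [np.float64(0.4737), np.float64(-0.2947)]]
tray px 260.0 187.5 size 35.8 55.2 cent 260.0 187.5 W [0.5655 0.2525] Wc [0.5655 0.2525] corners [[np.float64(0.6192), np.float64(0.3387)], [np.float64(0.6226), np.float64(0.1705)], [np.float64(0.5125), np.float64(0.1673)], [np.float64(0.5093), np.float64(0.3333)]]
```

Run:
```python
from h import *
def T(cs,x0,y0,f=5): return np.array([[x0+a/f-.4,y0+b/f-.4] for a,b in cs])
def rep(n,name,px,z):
    w=np.array([onz(n,*p,z) for p in px]);print(name,n,w.mean(0).round(4),w.tolist())
    return w
w=rep("top","box",T([(408,250),(685,275),(675,457),(392,432)],310,120),.096)
d=w[0]+w[3]-w[1]-w[2];print("yaw",np.degrees(np.arctan2(-d[0],d[1]))); d=w[0]+w[1]-w[2]-w[3];print(np.degrees(np.arctan2(d[1],d[0])))
w=rep("side","box",T([(318,60),(441,68),(425,167),(290,152)],220,100,3.6),.096)
print("side order: far-left,far-right,near-right,near-left")
w=rep("top","insert",T([(82,65),(303,55),(314,193),(90,204)],310,200),.054)
d=w[0]+w[3]-w[1]-w[2];print("yaw",np.degrees(np.arctan2(-d[0],d[1])));d=w[0]+w[1]-w[2]-w[3];print(np.degrees(np.arctan2(d[1],d[0])))
rep("side","insert",T([(434,250),(545,247),(566,371),(446,372)],220,100,3.6),.054)
rep("top","insweb",T([(192,60),(200,195)],310,200),.078)
rep("top","wing tips",T([(497,227),(567,243)],310,200),.062)
rep("top","wing boss",T([(531,238)],310,200),.054)
rep("side","wing",T([(568,158)],220,100,3.6),.052)
rep("top","bolt",T([(187,137),(281,140)],310,120),.056)
rep("side","bolt",T([(163,297),(177,258)],220,100,3.6),.056)
rep("top","bush",T([(714,290)],190,120),.060)
rep("side","bush",T([(292,338)],220,100,3.6),.060)
rep("top","cup",T([(367,250)],190,200),.068)
rep("top","tray",T([(215,250),(490,247),(492,422),(220,435)],190,120),.070)
```

```text
box top [ 0.5406 -0.2192] [[0.605, -0.1439], [0.5854, -0.3091], [0.4763, -0.2952], [0.4956, -0.1287]]
yaw -6.688789502219587
-7.5860550993999585
box side [ 0.5397 -0.2201] [[0.5849, -0.3056], [0.478, -0.2896], [0.4951, -0.1312], [0.6009, -0.1541]]
side order: far-left,far-right,near-right,near-left
insert top [ 0.4444 -0.0147] [[0.4852, 0.0542], [0.4878, -0.0809], [0.4038, -0.0838], [0.4009, 0.0518]]
yaw 1.1639580188275334
1.8037273200981143
insert side [ 0.4446 -0.0101] [[0.4886, -0.0801], [0.4038, -0.0835], [0.4022, 0.0612], [0.484, 0.062]]
insweb top [ 0.4438 -0.0121] [[0.484, -0.0112], [0.4036, -0.013]]
wing tips top [ 0.375  -0.2122] [[0.3803, -0.1915], [0.3696, -0.233]]
wing boss top [ 0.3733 -0.2134] [[0.3733, -0.2134]]
wing side [ 0.3728 -0.2139] [[0.3728, -0.2139]]
bolt top [ 0.6869 -0.0465] [[0.6886, -0.0172], [0.6852, -0.0758]]
bolt side [ 0.6862 -0.0439] [[0.6885, -0.0198], [0.684, -0.0681]]
bush top [0.5921 0.0315] [[0.5921, 0.0315]]
bush side [0.5907 0.0325] [[0.5907, 0.0325]]
cup top [0.3784 0.2449] [[0.3784, 0.2449]]
tray top [0.5664 0.2511] [[0.623, 0.3357], [0.6205, 0.168], [0.5127, 0.1684], [0.5092, 0.3322]]
```

```bash
cat >> h.py <<'E'
from scipy.spatial.transform import Rotation as Ro
def plan(x,y,z,psi=None,step=3.5):
    s=get_state();w,a,b,c=s["orientation"];R=Ro.from_quat([a,b,c,w])
    M=R.as_matrix();cur=np.degrees(np.arctan2(M[1,0],M[0,0]))
    d=M.T@(np.array([x,y,z])-s["tcp_pos"])*100
    n=int(np.ceil(np.linalg.norm(d)/step))
    print("t",round(s["clock"],2),"pos",np.round(s["tcp_pos"],4),"psi",round(cur,2),"tilt",round(np.degrees(np.arccos(-M[2,2])),2),"gap",round(s["finger_gap"],4),"F",np.round(s["wrist_force"],1),"j",np.round(s["joint_pos"],2))
    print("shift cm",np.round(d,2),"rows",n,"each",np.round(d/n,3))
    if psi is not None:
        t=-((psi-cur+180)%360-180);m=int(np.ceil(abs(t)/9));print("wz total",round(t,2),"rows",m,"each",round(t/m,3))
E
python3 -c "
from h import *
plan(.687,-.0425,.34,86.7)"
```

```text
t 0.1 pos [ 0.2411 -0.5218  0.4039] psi 24.8 tilt 0.09 gap 0.0852 F [0.4 0.2 1.5] j [-1.28  0.31  0.05  1.3  -0.    1.43]
shift cm [ 60.58 -24.8    6.44] rows 19 each [ 3.188 -1.305  0.339]
wz total -61.9 rows 7 each -8.843
```

What could be mistaken for the parts, with top-view pixels:
- **Cup:** (263,249) on the board is about 13 px, or 38 mm. (205,172) on the bench is about 19 px, so it is the larger size. I choose (263,249).
- **Bolt:** (357,147) on the board has a hex head. The steel items at (385,80) and (225,85) are off the board. I choose (357,147).
- **Bushing:** (333,177) is the only cream ring. The hook at (219,220) is not one.
- **Wing nut:** (416,247), on the board.

The close crops confirm all four choices.

>>> carry_out --motion '[{"jaw": 0, "tx": 1.5, "ty": -0.6, "tz": 0.1}, {"jaw": 0, "tx": 3.2, "ty": -1.3, "tz": 0.3}, {"jaw": 0, "tx": 3.2, "ty": -1.3, "tz": 0.3}, {"jaw": 0, "tx": 3.2, "ty": -1.3, "tz": 0.3}, {"jaw": 0, "tx": 3.2, "ty": -1.3, "tz": 0.3}, {"jaw": 0, "tx": 3.2, "ty": -1.3, "tz": 0.3}, {"jaw": 0, "tx": 3.2, "ty": -1.3, "tz": 0.3}, {"jaw": 0, "tx": 3.2, "ty": -1.3, "tz": 0.3}, {"jaw": 0, "tx": 3.2, "ty": -1.3, "tz": 0.3}, {"jaw": 0, "tx": 3.2, "ty": -1.3, "tz": 0.4}, {"jaw": 0, "tx": 3.2, "ty": -1.3, "tz": 0.4}, {"jaw": 0, "tx": 3.2, "ty": -1.3, "tz": 0.4}, {"jaw": 0, "tx": 3.2, "ty": -1.3, "tz": 0.4}, {"jaw": 0, "tx": 3.2, "ty": -1.3, "tz": 0.4}, {"jaw": 0, "tx": 3.2, "ty": -1.3, "tz": 0.4}, {"jaw": 0, "tx": 3.2, "ty": -1.3, "tz": 0.4}, {"jaw": 0, "tx": 3.2, "ty": -1.3, "tz": 0.4}, {"jaw": 0, "tx": 3.2, "ty": -1.3, "tz": 0.4}, {"jaw": 0, "tx": 3.2, "ty": -1.3, "tz": 0.4}, {"jaw": 0, "tx": 1.5, "ty": -0.8, "tz": 0.2}]' --force 30

```text
invalid input at $.motion[0]: expected keys jaw, tx, ty, tz, wx, wy, wz
```

>>> carry_out --motion '[{"jaw": -0.1, "wz": -8.8}, {"jaw": -0.1, "wz": -8.8}, {"jaw": -0.1, "wz": -8.8}, {"jaw": -0.1, "wz": -8.8}, {"jaw": -0.1, "wz": -8.9}, {"jaw": -0.1, "wz": -8.9}, {"jaw": -0.1, "wz": -8.9}]'

```text
invalid input at $.motion[0]: expected keys jaw, tx, ty, tz, wx, wy, wz
```

```bash
python3 -c "
from h import *
plan(.687,-.0425,.25,86.7)
look('top',310,100,470,220,5,'pics/f.png')
look('side',200,100,360,220,5,'pics/g.png')"
```

```text
t 0.1 pos [ 0.2411 -0.5218  0.4039] psi 24.8 tilt 0.09 gap 0.0852 F [0.4 0.2 1.5] j [-1.28  0.31  0.05  1.3  -0.    1.43]
shift cm [ 60.58 -24.79  15.44] rows 20 each [ 3.029 -1.239  0.772]
wz total -61.9 rows 7 each -8.843
```

View pics/g.png

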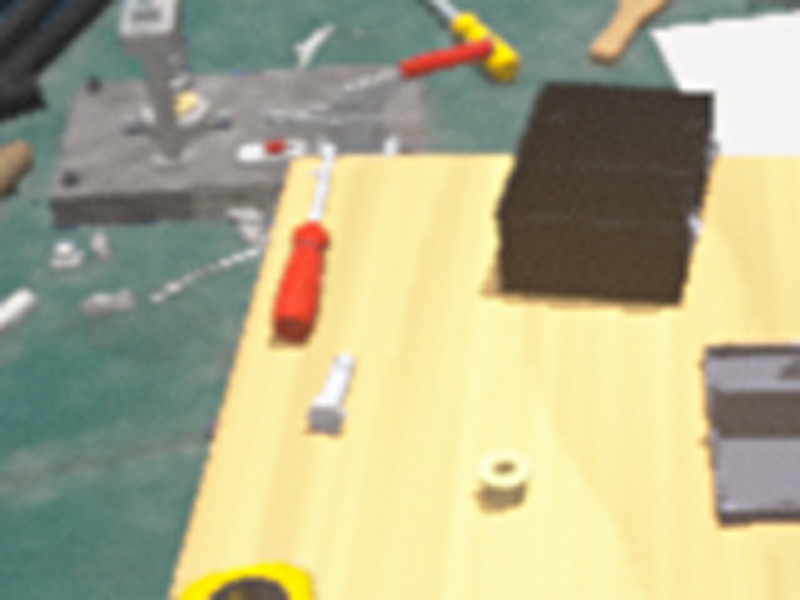

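No arm motion happened: every row needs all seven keys. The picture shows the bolt at about (265,177) in the side view and the screwdriver clear of it.

>>> carry_out --motion '[{"jaw": 0, "tx": 2.3, "ty": -0.95, "tz": 0.2, "wx": 0, "wy": 0, "wz": 0}, {"jaw": 0, "tx": 4.6, "ty": -1.9, "tz": 0.5, "wx": 0, "wy": 0, "wz": 0}, {"jaw": 0, "tx": 4.6, "ty": -1.9, "tz": 0.5, "wx": 0, "wy": 0, "wz": 0}, {"jaw": 0, "tx": 4.6, "ty": -1.9, "tz": 0.5, "wx": 0, "wy": 0, "wz": 0}, {"jaw": 0, "tx": 4.6, "ty": -1.9, "tz": 0.5, "wx": 0, "wy": 0, "wz": 0}, {"jaw": 0, "tx": 4.6, "ty": -1.9, "tz": 0.5, "wx": 0, "wy": 0, "wz": 0}, {"jaw": 0, "tx": 4.6, "ty": -1.9, "tz": 0.5, "wx": 0, "wy": 0, "wz": 0}, {"jaw": 0, "tx": 4.6, "ty": -1.9, "tz": 0.5, "wx": 0, "wy": 0, "wz": 0}, {"jaw": 0, "tx": 4.6, "ty": -1.9, "tz": 0.5, "wx": 0, "wy": 0, "wz": 0}, {"jaw": 0, "tx": 4.6, "ty": -1.9, "tz": 0.5, "wx": 0, "wy": 0, "wz": 0}, {"jaw": 0, "tx": 4.6, "ty": -1.9, "tz": 0.5, "wx": 0, "wy": 0, "wz": 0}, {"jaw": 0, "tx": 4.6, "ty": -1.9, "tz": 0.5, "wx": 0, "wy": 0, "wz": 0}, {"jaw": 0, "tx": 4.6, "ty": -1.9, "tz": 0.5, "wx": 0, "wy": 0, "wz": 0}, {"jaw": 0, "tx": 2.3, "ty": -0.9, "tz": 0.2, "wx": 0, "wy": 0, "wz": 0}]' --force 30

```text
clock: 1.95
tcp_pos: [0.6818, -0.0451, 0.3396]
orientation: [-0.0, 0.976, 0.216, -0.0]
wrist_force: [-0.2, -0.6, 0.5]
finger_gap: 0.0426
```

>>> carry_out --motion '[{"jaw": -0.1, "tx": 0, "ty": 0, "tz": 0, "wx": 0, "wy": 0, "wz": -8.8}, {"jaw": -0.1, "tx": 0, "ty": 0, "tz": 0, "wx": 0, "wy": 0, "wz": -8.8}, {"jaw": -0.1, "tx": 0, "ty": 0, "tz": 0, "wx": 0, "wy": 0, "wz": -8.8}, {"jaw": -0.1, "tx": 0, "ty": 0, "tz": 0, "wx": 0, "wy": 0, "wz": -8.8}, {"jaw": -0.1, "tx": 0, "ty": 0, "tz": 0, "wx": 0, "wy": 0, "wz": -8.8}, {"jaw": -0.1, "tx": 0, "ty": 0, "tz": 0, "wx": 0, "wy": 0, "wz": -8.8}, {"jaw": -0.1, "tx": 0, "ty": 0, "tz": 0, "wx": 0, "wy": 0, "wz": -9.1}]'

```text
clock: 2.82
tcp_pos: [0.6806, -0.0474, 0.3403]
orientation: [-0.0, 0.725, 0.688, -0.0]
wrist_force: [-0.0, -0.3, -0.3]
finger_gap: 0.0383
```

```bash
python3 -c "
from h import *
plan(.687,-.0425,.25,86.7)
look('side',200,100,360,220,5,'pics/g1.png')"
```

```text
t 2.83 pos [ 0.6806 -0.0474  0.3403] psi 86.99 tilt 0.04 gap 0.0383 F [-0.  -0.3 -0.3] j [-0.19  0.55  0.25  1.27 -0.    1.44]
shift cm [0.53 0.62 9.03] rows 3 each [0.176 0.207 3.009]
wz total 0.29 rows 1 each 0.293
```

View pics/g1.png

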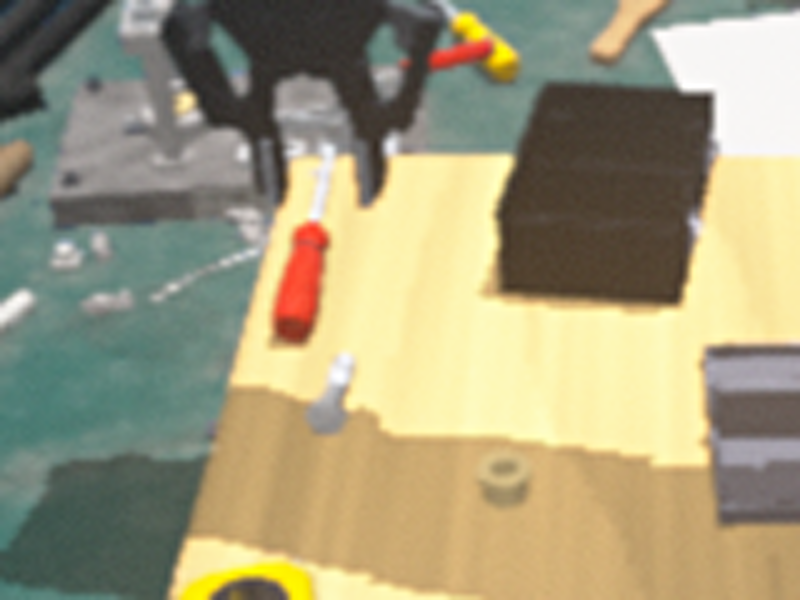

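The side view shows the open fingers above the bolt, clear of the screwdriver. Going down to grasp height and closing.

>>> carry_out --motion '[{"jaw": -0.1, "tx": 0.5, "ty": 0.6, "tz": 2, "wx": 0, "wy": 0, "wz": 0}, {"jaw": -0.1, "tx": 0, "ty": 0, "tz": 3, "wx": 0, "wy": 0, "wz": 0}, {"jaw": -0.1, "tx": 0, "ty": 0, "tz": 3, "wx": 0, "wy": 0, "wz": 0}, {"jaw": -0.1, "tx": 0, "ty": 0, "tz": 2.5, "wx": 0, "wy": 0, "wz": 0}, {"jaw": -0.1, "tx": 0, "ty": 0, "tz": 1.5, "wx": 0, "wy": 0, "wz": 0}, {"jaw": -0.1, "tx": 0, "ty": 0, "tz": 0.2, "wx": 0, "wy": 0, "wz": 0}, {"jaw": -1, "tx": 0, "ty": 0, "tz": 0, "wx": 0, "wy": 0, "wz": 0}, {"jaw": -1, "tx": 0, "ty": 0, "tz": 0, "wx": 0, "wy": 0, "wz": 0}, {"jaw": -1, "tx": 0, "ty": 0, "tz": 0, "wx": 0, "wy": 0, "wz": 0}, {"jaw": -1, "tx": 0, "ty": 0, "tz": 0, "wx": 0, "wy": 0, "wz": 0}, {"jaw": -1, "tx": 0, "ty": 0, "tz": 0, "wx": 0, "wy": 0, "wz": 0}, {"jaw": -1, "tx": 0, "ty": 0, "tz": -3, "wx": 0, "wy": 0, "wz": 0}, {"jaw": -1, "tx": 0, "ty": 0, "tz": -4, "wx": 0, "wy": 0, "wz": 0}, {"jaw": -1, "tx": 0, "ty": 0, "tz": -4, "wx": 0, "wy": 0, "wz": 0}]' --force 40

```text
clock: 4.62
tcp_pos: [0.6865, -0.0428, 0.3289]
orientation: [-0.001, 0.727, 0.686, -0.001]
wrist_force: [0.8, 1.2, -0.6]
finger_gap: 0.0101
```

```bash
python3 -c "
from h import *
plan(.5346,-.2637,.33,173)
look('side',200,100,360,220,5,'pics/g2.png')"
```

```text
t 4.62 pos [ 0.6865 -0.0428  0.3289] psi 86.69 tilt 0.12 gap 0.0101 F [ 0.8  1.2 -0.6] j [-0.18  0.56  0.25  1.26 -0.    1.45]
shift cm [-22.93 -13.89  -0.08] rows 8 each [-2.867 -1.736 -0.01 ]
wz total -86.31 rows 10 each -8.631
```

View pics/g2.png

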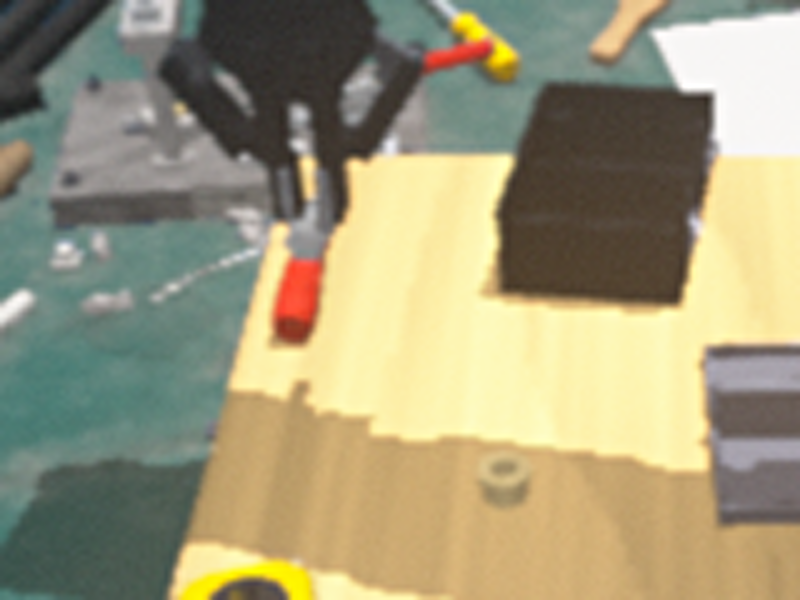

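The bolt is lifted: gap 10 mm, head at about (260,148) in the side view, just under the fingertips. Moving it over the narrow bay.

>>> carry_out --motion '[{"jaw": -1, "tx": -1.9, "ty": -1.1, "tz": 0, "wx": 0, "wy": 0, "wz": 0}, {"jaw": -1, "tx": -3, "ty": -1.8, "tz": 0, "wx": 0, "wy": 0, "wz": 0}, {"jaw": -1, "tx": -3, "ty": -1.8, "tz": 0, "wx": 0, "wy": 0, "wz": 0}, {"jaw": -1, "tx": -3, "ty": -1.8, "tz": 0, "wx": 0, "wy": 0, "wz": 0}, {"jaw": -1, "tx": -3, "ty": -1.8, "tz": 0, "wx": 0, "wy": 0, "wz": 0}, {"jaw": -1, "tx": -3, "ty": -1.8, "tz": 0, "wx": 0, "wy": 0, "wz": 0}, {"jaw": -1, "tx": -3, "ty": -1.8, "tz": 0, "wx": 0, "wy": 0, "wz": 0}, {"jaw": -1, "tx": -3, "ty": -1.9, "tz": 0, "wx": 0, "wy": 0, "wz": 0}, {"jaw": -1, "tx": 0, "ty": 0, "tz": 0, "wx": 0, "wy": 0, "wz": -8.6}, {"jaw": -1, "tx": 0, "ty": 0, "tz": 0, "wx": 0, "wy": 0, "wz": -8.6}, {"jaw": -1, "tx": 0, "ty": 0, "tz": 0, "wx": 0, "wy": 0, "wz": -8.6}, {"jaw": -1, "tx": 0, "ty": 0, "tz": 0, "wx": 0, "wy": 0, "wz": -8.6}, {"jaw": -1, "tx": 0, "ty": 0, "tz": 0, "wx": 0, "wy": 0, "wz": -8.6}, {"jaw": -1, "tx": 0, "ty": 0, "tz": 0, "wx": 0, "wy": 0, "wz": -8.6}, {"jaw": -1, "tx": 0, "ty": 0, "tz": 0, "wx": 0, "wy": 0, "wz": -8.6}, {"jaw": -1, "tx": 0, "ty": 0, "tz": 0, "wx": 0, "wy": 0, "wz": -8.6}, {"jaw": -1, "tx": 0, "ty": 0, "tz": 0, "wx": 0, "wy": 0, "wz": -8.6}, {"jaw": -1, "tx": 0, "ty": 0, "tz": 0, "wx": 0, "wy": 0, "wz": -8.9}, {"jaw": -1, "tx": 0, "ty": 0, "tz": 0, "wx": 0, "wy": 0, "wz": 0}]'

```text
clock: 7.05
tcp_pos: [0.5348, -0.2636, 0.3272]
orientation: [-0.001, 0.062, 0.998, 0.001]
wrist_force: [-0.2, -0.0, 0.6]
finger_gap: 0.01
```

```bash
python3 -c "
from h import *
plan(.5346,-.2637,.224,173)
look('top',340,130,480,230,5.5,'pics/h1.png')
look('side',240,70,400,190,5,'pics/h2.png')"
```

```text
t 7.05 pos [ 0.5348 -0.2636  0.3272] psi 172.85 tilt 0.17 gap 0.01 F [-0.2 -0.   0.6] j [-0.59  0.39 -0.04  1.15 -0.   -0.47]
shift cm [-1.000e-02 -2.000e-02  1.032e+01] rows 3 each [-3.000e-03 -8.000e-03  3.439e+00]
wz total -0.15 rows 1 each -0.145
```

View pics/h1.png

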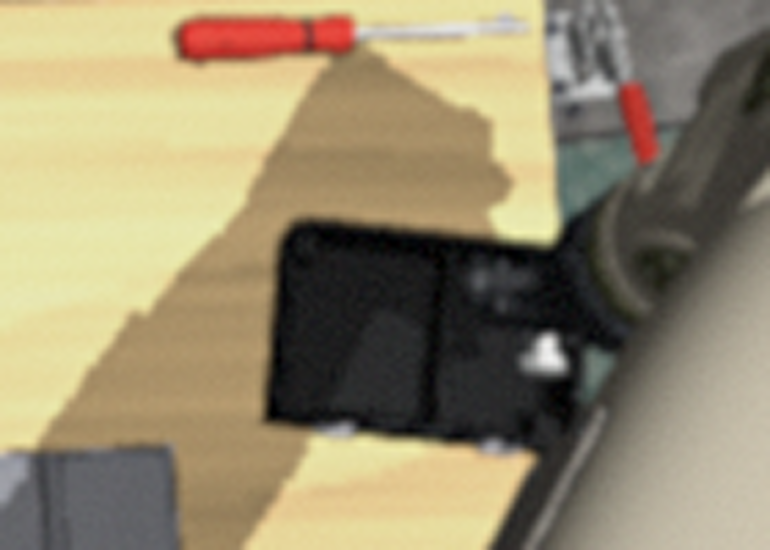

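View pics/h2.png

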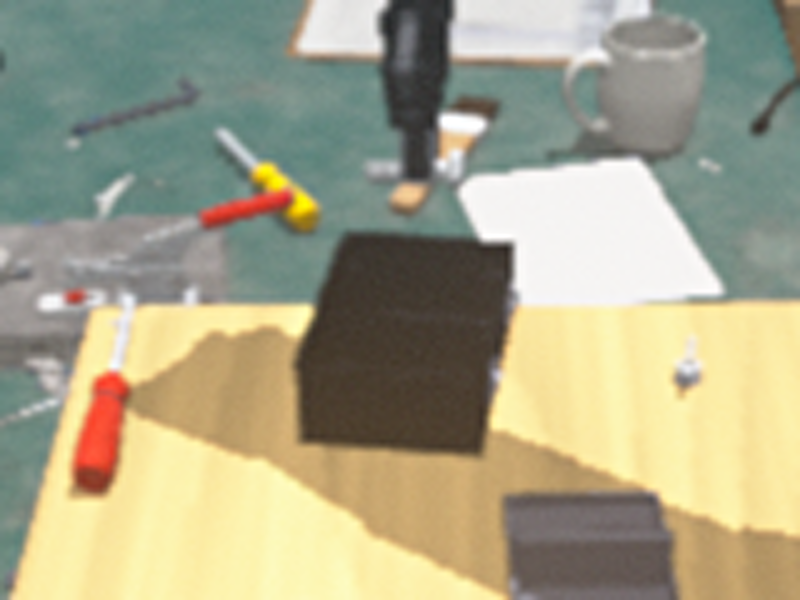

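The side view shows the bolt held level at about (322,103), head towards the robot, above the narrow bay. Lowering and letting go with a small opening.

>>> carry_out --motion '[{"jaw": -1, "tx": 0, "ty": 0, "tz": 2, "wx": 0, "wy": 0, "wz": 0}, {"jaw": -1, "tx": 0, "ty": 0, "tz": 3, "wx": 0, "wy": 0, "wz": 0}, {"jaw": -1, "tx": 0, "ty": 0, "tz": 2.5, "wx": 0, "wy": 0, "wz": 0}, {"jaw": -1, "tx": 0, "ty": 0, "tz": 1.8, "wx": 0, "wy": 0, "wz": 0}, {"jaw": -1, "tx": 0, "ty": 0, "tz": 0.6, "wx": 0, "wy": 0, "wz": 0}, {"jaw": -1, "tx": 0, "ty": 0, "tz": 0.3, "wx": 0, "wy": 0, "wz": 0}, {"jaw": -1, "tx": 0, "ty": 0, "tz": 0, "wx": 0, "wy": 0, "wz": 0}, {"jaw": -0.5, "tx": 0, "ty": 0, "tz": 0, "wx": 0, "wy": 0, "wz": 0}, {"jaw": -0.5, "tx": 0, "ty": 0, "tz": 0, "wx": 0, "wy": 0, "wz": 0}, {"jaw": -0.5, "tx": 0, "ty": 0, "tz": 0, "wx": 0, "wy": 0, "wz": 0}, {"jaw": -0.5, "tx": 0, "ty": 0, "tz": -1, "wx": 0, "wy": 0, "wz": 0}, {"jaw": -0.5, "tx": 0, "ty": 0, "tz": -3, "wx": 0, "wy": 0, "wz": 0}, {"jaw": -0.5, "tx": 0, "ty": 0, "tz": -4, "wx": 0, "wy": 0, "wz": 0}, {"jaw": -0.5, "tx": 0, "ty": 0, "tz": -4, "wx": 0, "wy": 0, "wz": 0}, {"jaw": -0.5, "tx": 0, "ty": 0, "tz": -1, "wx": 0, "wy": 0, "wz": 0}]'

```text
clock: 9.02
tcp_pos: [0.5366, -0.2639, 0.3607]
orientation: [0.003, 0.061, 0.998, -0.002]
wrist_force: [0.2, 0.1, -0.4]
finger_gap: 0.0213
```

```bash
python3 -c "
from h import *
plan(.377,.246,.34,83,5)
look('top',340,130,480,230,5.5,'pics/i1.png')
look('side',240,70,400,190,5,'pics/i2.png')"
```

```text
t 9.03 pos [ 0.5366 -0.2639  0.3607] psi 173.0 tilt 0.36 gap 0.0213 F [ 0.2  0.1 -0.4] j [-0.59  0.37  0.02  1.21 -0.   -0.47]
shift cm [22.07 48.67  1.81] rows 11 each [2.006 4.424 0.164]
wz total 90.0 rows 11 each 8.182
```

View pics/i2.png

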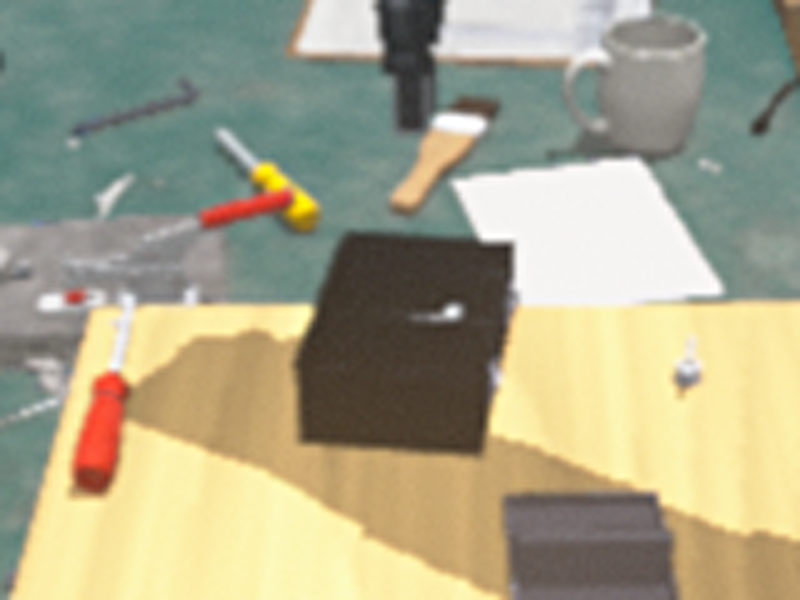

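The bolt lies in the narrow bay, visible over the divider at about (328,133). Next is the cup.

>>> carry_out --motion '[{"jaw": 0.4, "tx": 1, "ty": 2.2, "tz": 0, "wx": 0, "wy": 0, "wz": 0}, {"jaw": 0.4, "tx": 2, "ty": 4.4, "tz": 0.2, "wx": 0, "wy": 0, "wz": 0}, {"jaw": 0.4, "tx": 2, "ty": 4.4, "tz": 0.2, "wx": 0, "wy": 0, "wz": 0}, {"jaw": 0.4, "tx": 2, "ty": 4.4, "tz": 0.2, "wx": 0, "wy": 0, "wz": 0}, {"jaw": 0.4, "tx": 2, "ty": 4.4, "tz": 0.2, "wx": 0, "wy": 0, "wz": 0}, {"jaw": 0.4, "tx": 2, "ty": 4.4, "tz": 0.2, "wx": 0, "wy": 0, "wz": 0}, {"jaw": 0.4, "tx": 2, "ty": 4.4, "tz": 0.2, "wx": 0, "wy": 0, "wz": 0}, {"jaw": 0.4, "tx": 2, "ty": 4.4, "tz": 0.2, "wx": 0, "wy": 0, "wz": 0}, {"jaw": 0.4, "tx": 2, "ty": 4.4, "tz": 0.2, "wx": 0, "wy": 0, "wz": 0}, {"jaw": 0.4, "tx": 2, "ty": 4.4, "tz": 0.2, "wx": 0, "wy": 0, "wz": 0}, {"jaw": 0.4, "tx": 2, "ty": 4.4, "tz": 0.1, "wx": 0, "wy": 0, "wz": 0}, {"jaw": 0.4, "tx": 1.1, "ty": 2.5, "tz": 0, "wx": 0, "wy": 0, "wz": 0}]'

```text
clock: 10.62
tcp_pos: [0.3743, 0.2484, 0.336]
orientation: [-0.001, 0.06, 0.998, -0.001]
wrist_force: [0.6, -0.5, -0.4]
finger_gap: 0.0598
```

>>> carry_out --motion '[{"jaw": 0.4, "tx": 0, "ty": 0, "tz": 0, "wx": 0, "wy": 0, "wz": 9}, {"jaw": 0.4, "tx": 0, "ty": 0, "tz": 0, "wx": 0, "wy": 0, "wz": 9}, {"jaw": 0.4, "tx": 0, "ty": 0, "tz": 0, "wx": 0, "wy": 0, "wz": 9}, {"jaw": 0.4, "tx": 0, "ty": 0, "tz": 0, "wx": 0, "wy": 0, "wz": 9}, {"jaw": 0.4, "tx": 0, "ty": 0, "tz": 0, "wx": 0, "wy": 0, "wz": 9}, {"jaw": 0.4, "tx": 0, "ty": 0, "tz": 0, "wx": 0, "wy": 0, "wz": 9}, {"jaw": 0.4, "tx": 0, "ty": 0, "tz": 0, "wx": 0, "wy": 0, "wz": 9}, {"jaw": 0.4, "tx": 0, "ty": 0, "tz": 0, "wx": 0, "wy": 0, "wz": 9}, {"jaw": 0.4, "tx": 0, "ty": 0, "tz": 0, "wx": 0, "wy": 0, "wz": 9}, {"jaw": 0.4, "tx": 0, "ty": 0, "tz": 0, "wx": 0, "wy": 0, "wz": 9}]'

```text
clock: 11.88
tcp_pos: [0.3753, 0.2466, 0.336]
orientation: [-0.0, 0.751, 0.661, -0.002]
wrist_force: [1.2, -0.8, -0.2]
finger_gap: 0.0597
```

```bash
python3 -c "
from h import *
plan(.377,.246,.222,83,5)
look('top',190,170,350,290,5,'pics/j1.png')"
```

```text
t 11.88 pos [0.3753 0.2466 0.336 ] psi 82.7 tilt 0.18 gap 0.0597 F [ 1.2 -0.8 -0.2] j [ 0.4   0.11 -0.39  1.08 -0.    2.1 ]
shift cm [-1.00e-02  2.00e-01  1.14e+01] rows 3 each [-0.005  0.068  3.799]
wz total -0.3 rows 1 each -0.303
```

View pics/j1.png

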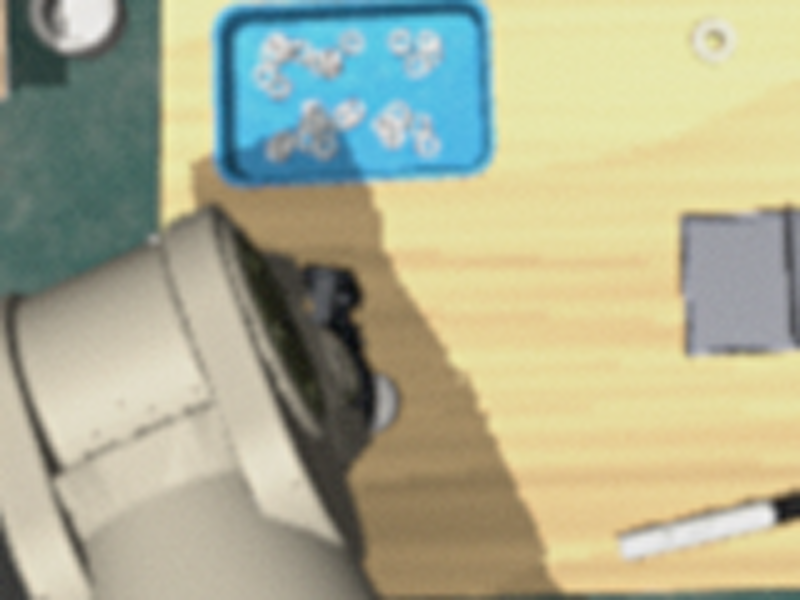

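View pics/i1.png

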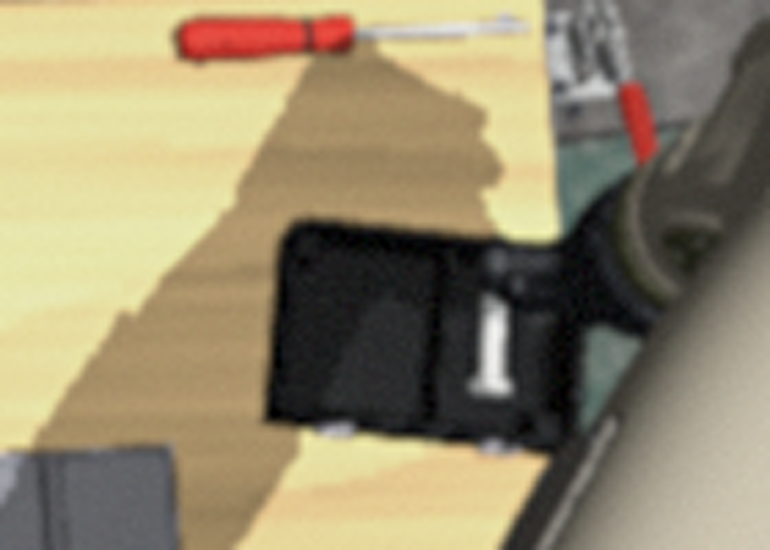

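The bolt lies lengthwise in the narrow bay at about (429,193). The cup is right below the hand, at about (266,250).

>>> carry_out --motion '[{"jaw": 0.4, "tx": 0, "ty": 0.2, "tz": 2, "wx": 0, "wy": 0, "wz": 0}, {"jaw": 0.4, "tx": 0, "ty": 0, "tz": 3, "wx": 0, "wy": 0, "wz": 0}, {"jaw": 0.4, "tx": 0, "ty": 0, "tz": 3, "wx": 0, "wy": 0, "wz": 0}, {"jaw": 0.4, "tx": 0, "ty": 0, "tz": 2.4, "wx": 0, "wy": 0, "wz": 0}, {"jaw": 0.4, "tx": 0, "ty": 0, "tz": 1, "wx": 0, "wy": 0, "wz": 0}, {"jaw": 0.4, "tx": 0, "ty": 0, "tz": 0, "wx": 0, "wy": 0, "wz": 0}, {"jaw": -1, "tx": 0, "ty": 0, "tz": 0, "wx": 0, "wy": 0, "wz": 0}, {"jaw": -1, "tx": 0, "ty": 0, "tz": 0, "wx": 0, "wy": 0, "wz": 0}, {"jaw": -1, "tx": 0, "ty": 0, "tz": 0, "wx": 0, "wy": 0, "wz": 0}, {"jaw": -1, "tx": 0, "ty": 0, "tz": 0, "wx": 0, "wy": 0, "wz": 0}, {"jaw": -1, "tx": 0, "ty": 0, "tz": 0, "wx": 0, "wy": 0, "wz": 0}]'

```text
clock: 13.3
tcp_pos: [0.3784, 0.2468, 0.2247]
orientation: [0.0, 0.749, 0.663, 0.001]
wrist_force: [-0.8, -0.1, 6.6]
finger_gap: 0.0359
```

```bash
python3 -c "
from h import *
plan(.5442,-.1853,.34,83,5)"
```

```text
t 13.3 pos [0.3784 0.2468 0.2247] psi 83.01 tilt 0.12 gap 0.0359 F [-0.8 -0.1  6.6] j [ 0.4   0.22 -0.56  0.79 -0.    2.09]
shift cm [-40.86  21.74 -11.52] rows 10 each [-4.086  2.174 -1.152]
wz total 0.01 rows 1 each 0.01
```

>>> carry_out --motion '[{"jaw": -1, "tx": 0, "ty": 0, "tz": -2, "wx": 0, "wy": 0, "wz": 0}, {"jaw": -1, "tx": 0, "ty": 0, "tz": -4, "wx": 0, "wy": 0, "wz": 0}, {"jaw": -1, "tx": 0, "ty": 0, "tz": -4, "wx": 0, "wy": 0, "wz": 0}, {"jaw": -1, "tx": 0, "ty": 0, "tz": -2, "wx": 0, "wy": 0, "wz": 0}, {"jaw": -1, "tx": -2, "ty": 1.1, "tz": 0, "wx": 0, "wy": 0, "wz": 0}, {"jaw": -1, "tx": -4, "ty": 2.1, "tz": 0, "wx": 0, "wy": 0, "wz": 0}, {"jaw": -1, "tx": -4, "ty": 2.1, "tz": 0, "wx": 0, "wy": 0, "wz": 0}, {"jaw": -1, "tx": -4, "ty": 2.1, "tz": 0, "wx": 0, "wy": 0, "wz": 0}, {"jaw": -1, "tx": -4, "ty": 2.1, "tz": 0, "wx": 0, "wy": 0, "wz": 0}, {"jaw": -1, "tx": -4, "ty": 2.1, "tz": 0, "wx": 0, "wy": 0, "wz": 0}, {"jaw": -1, "tx": -4, "ty": 2.1, "tz": 0, "wx": 0, "wy": 0, "wz": 0}, {"jaw": -1, "tx": -4, "ty": 2.1, "tz": 0, "wx": 0, "wy": 0, "wz": 0}, {"jaw": -1, "tx": -4, "ty": 2.2, "tz": 0, "wx": 0, "wy": 0, "wz": 0}, {"jaw": -1, "tx": -4, "ty": 2.2, "tz": 0, "wx": 0, "wy": 0, "wz": 0}, {"jaw": -1, "tx": -2.8, "ty": 1.6, "tz": 0, "wx": 0, "wy": 0, "wz": 0}, {"jaw": -1, "tx": 0, "ty": 0, "tz": 0, "wx": 0, "wy": 0, "wz": 0}]'

```text
clock: 15.3
tcp_pos: [0.5452, -0.1872, 0.3431]
orientation: [0.0, 0.75, 0.662, -0.0]
wrist_force: [-0.9, 0.2, -1.2]
finger_gap: 0.0359
```

```bash
python3 -c "
from h import *
plan(.5442,-.1853,.231,83,5)
look('top',340,130,480,230,5.5,'pics/k1.png')
look('side',240,70,400,190,5,'pics/k2.png')"
```

```text
t 15.3 pos [ 0.5452 -0.1872  0.3431] psi 82.83 tilt 0.03 gap 0.0359 F [-0.9  0.2 -1.2] j [-0.47  0.34 -0.07  1.16 -0.    1.23]
shift cm [ 0.18 -0.12 11.21] rows 3 each [ 0.059 -0.04   3.737]
wz total -0.17 rows 1 each -0.166
```

View pics/k2.png

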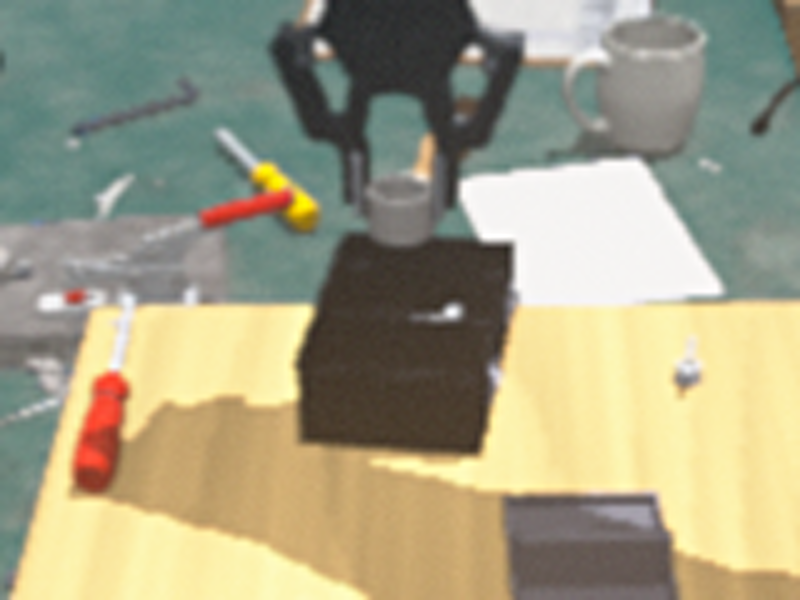

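The cup hangs upright at about (320,112), over the wide bay.

>>> carry_out --motion '[{"jaw": -1, "tx": 0.2, "ty": -0.1, "tz": 2, "wx": 0, "wy": 0, "wz": 0}, {"jaw": -1, "tx": 0, "ty": 0, "tz": 3, "wx": 0, "wy": 0, "wz": 0}, {"jaw": -1, "tx": 0, "ty": 0, "tz": 3, "wx": 0, "wy": 0, "wz": 0}, {"jaw": -1, "tx": 0, "ty": 0, "tz": 2, "wx": 0, "wy": 0, "wz": 0}, {"jaw": -1, "tx": 0, "ty": 0, "tz": 0.9, "wx": 0, "wy": 0, "wz": 0}, {"jaw": -1, "tx": 0, "ty": 0, "tz": 0.5, "wx": 0, "wy": 0, "wz": 0}, {"jaw": -1, "tx": 0, "ty": 0, "tz": 0, "wx": 0, "wy": 0, "wz": 0}, {"jaw": -1, "tx": 0, "ty": 0, "tz": 0, "wx": 0, "wy": 0, "wz": 0}]'

```text
clock: 16.4
tcp_pos: [0.5442, -0.1829, 0.2306]
orientation: [0.001, 0.749, 0.663, 0.0]
wrist_force: [0.6, 0.6, -1.2]
finger_gap: 0.0361
```

```bash
python3 -c "
from h import *
plan(.5442,-.1853,.229,83,5)"
```

```text
t 16.4 pos [ 0.5442 -0.1829  0.2306] psi 83.0 tilt 0.09 gap 0.0361 F [ 0.6  0.6 -1.2] j [-0.46  0.42 -0.24  0.9  -0.    1.23]
shift cm [-0.23  0.03  0.16] rows 1 each [-0.235  0.029  0.158]
wz total 0.0 rows 1 each 0.002
```

>>> carry_out --motion '[{"jaw": -1, "tx": 0, "ty": 0, "tz": 0.2, "wx": 0, "wy": 0, "wz": 0}, {"jaw": -1, "tx": 0, "ty": 0, "tz": 0, "wx": 0, "wy": 0, "wz": 0}, {"jaw": 0.2, "tx": 0, "ty": 0, "tz": 0, "wx": 0, "wy": 0, "wz": 0}, {"jaw": 0.2, "tx": 0, "ty": 0, "tz": 0, "wx": 0, "wy": 0, "wz": 0}, {"jaw": 0.2, "tx": 0, "ty": 0, "tz": 0, "wx": 0, "wy": 0, "wz": 0}, {"jaw": 0.2, "tx": 0, "ty": 0, "tz": -0.5, "wx": 0, "wy": 0, "wz": 0}, {"jaw": 0.2, "tx": 0, "ty": 0, "tz": -2, "wx": 0, "wy": 0, "wz": 0}, {"jaw": 0.2, "tx": 0, "ty": 0, "tz": -4, "wx": 0, "wy": 0, "wz": 0}, {"jaw": 0.2, "tx": 0, "ty": 0, "tz": -4, "wx": 0, "wy": 0, "wz": 0}, {"jaw": 0.2, "tx": 0, "ty": 0, "tz": -2, "wx": 0, "wy": 0, "wz": 0}]'

```text
clock: 17.65
tcp_pos: [0.5443, -0.183, 0.3558]
orientation: [0.002, 0.749, 0.663, 0.001]
wrist_force: [0.2, -0.2, 0.1]
finger_gap: 0.0515
```

```bash
python3 -c "
from h import *
plan(.4443,-.0125,.35,-178.5,5)
look('top',340,130,480,230,5.5,'pics/l1.png')
look('side',240,70,400,190,5,'pics/l2.png')"
```

```text
t 17.65 pos [ 0.5443 -0.183   0.3558] psi 83.0 tilt 0.23 gap 0.0515 F [ 0.2 -0.2  0.1] j [-0.46  0.33 -0.05  1.18 -0.    1.23]
shift cm [ 15.71 -12.     0.51] rows 4 each [ 3.926 -3.001  0.127]
wz total -98.5 rows 11 each -8.955
```

View pics/l1.png

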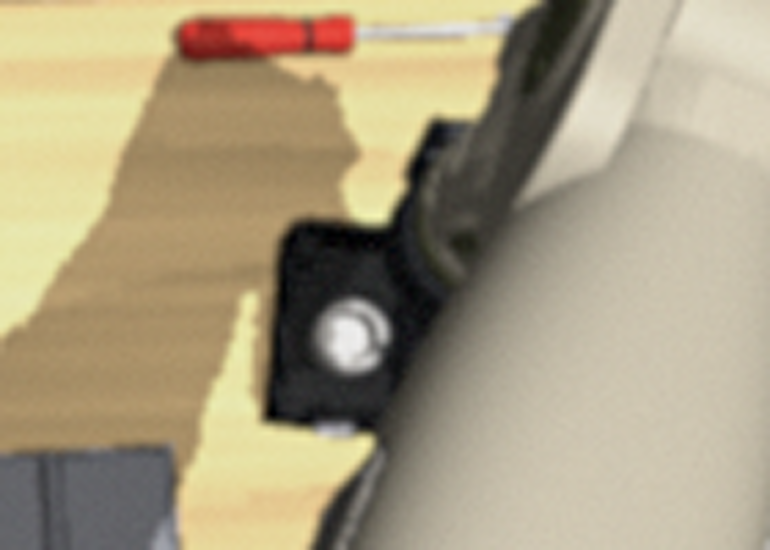

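View pics/l2.png

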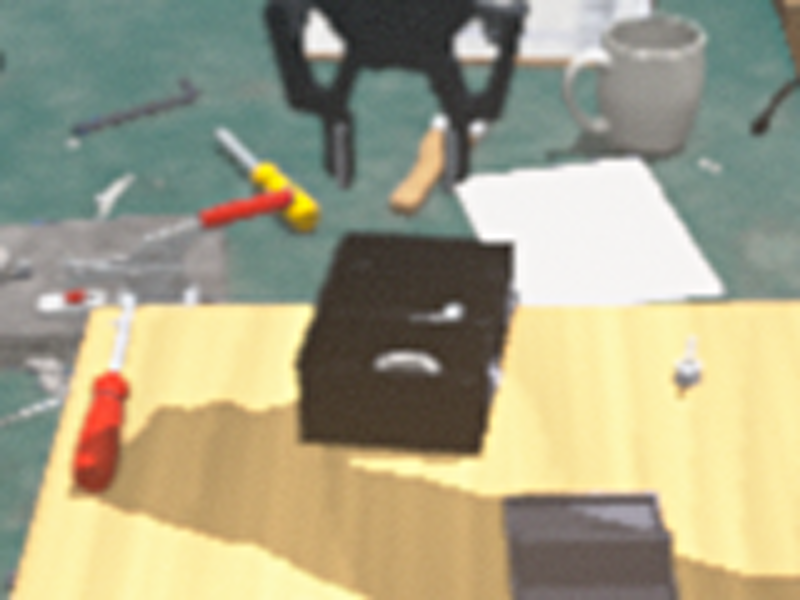

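The cup stands upright in the wide bay at about (404,190). Next is the insert.

>>> carry_out --motion '[{"jaw": 0, "tx": 2.5, "ty": -2, "tz": 0.1, "wx": 0, "wy": 0, "wz": 0}, {"jaw": 0, "tx": 4, "ty": -3, "tz": 0.1, "wx": 0, "wy": 0, "wz": 0}, {"jaw": 0, "tx": 4, "ty": -3, "tz": 0.1, "wx": 0, "wy": 0, "wz": 0}, {"jaw": 0, "tx": 3.5, "ty": -2.7, "tz": 0.1, "wx": 0, "wy": 0, "wz": 0}, {"jaw": 0, "tx": 1.7, "ty": -1.3, "tz": 0.1, "wx": 0, "wy": 0, "wz": 0}, {"jaw": -0.2, "tx": 0, "ty": 0, "tz": 0, "wx": 0, "wy": 0, "wz": -9}, {"jaw": -0.2, "tx": 0, "ty": 0, "tz": 0, "wx": 0, "wy": 0, "wz": -9}, {"jaw": -0.2, "tx": 0, "ty": 0, "tz": 0, "wx": 0, "wy": 0, "wz": -9}, {"jaw": -0.2, "tx": 0, "ty": 0, "tz": 0, "wx": 0, "wy": 0, "wz": -9}, {"jaw": -0.2, "tx": 0, "ty": 0, "tz": 0, "wx": 0, "wy": 0, "wz": -9}, {"jaw": -0.2, "tx": 0, "ty": 0, "tz": 0, "wx": 0, "wy": 0, "wz": -9}, {"jaw": -0.2, "tx": 0, "ty": 0, "tz": 0, "wx": 0, "wy": 0, "wz": -9}, {"jaw": -0.2, "tx": 0, "ty": 0, "tz": 0, "wx": 0, "wy": 0, "wz": -9}, {"jaw": -0.2, "tx": 0, "ty": 0, "tz": 0, "wx": 0, "wy": 0, "wz": -9}, {"jaw": -0.2, "tx": 0, "ty": 0, "tz": 0, "wx": 0, "wy": 0, "wz": -9}, {"jaw": -0.2, "tx": 0, "ty": 0, "tz": 0, "wx": 0, "wy": 0, "wz": -8.5}]'

```text
clock: 19.75
tcp_pos: [0.4442, -0.0127, 0.3471]
orientation: [-0.0, -0.015, 1.0, -0.0]
wrist_force: [0.4, 0.3, 0.0]
finger_gap: 0.0344
```

```bash
python3 -c "
from h import *
plan(.4443,-.0125,.224,-178.5,5)
look('side',270,70,430,190,5,'pics/m2.png')
look('top',340,130,480,230,5.5,'pics/m1.png')"
```

```text
t 19.75 pos [ 0.4442 -0.0127  0.3471] psi -178.25 tilt 0.03 gap 0.0344 F [0.4 0.3 0. ] j [-0.21  0.09 -0.38  1.1  -0.   -0.24]
shift cm [-1.000e-02  3.000e-02  1.231e+01] rows 3 each [-0.005  0.009  4.102]
wz total 0.25 rows 1 each 0.25
```

View pics/m1.png

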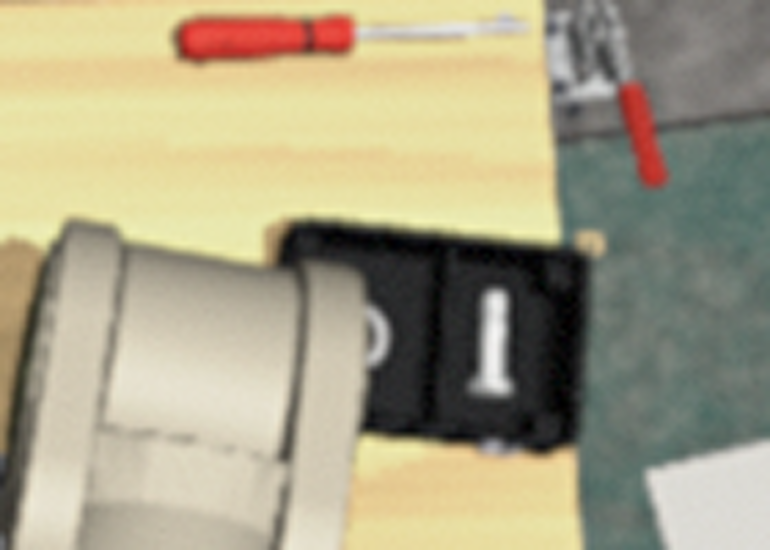

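View pics/m2.png

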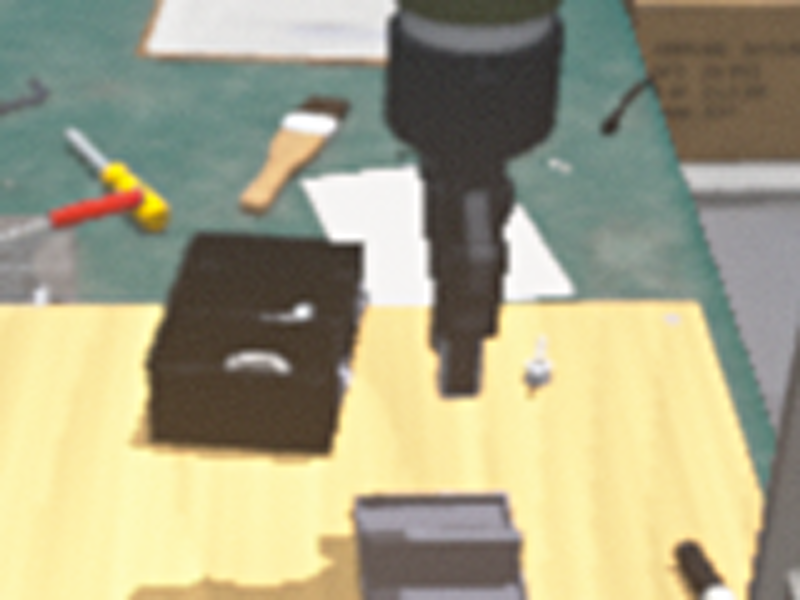

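The bolt is well inside its bay, and the hand is above the insert's web.

>>> carry_out --motion '[{"jaw": -0.2, "tx": 0, "ty": 0, "tz": 2, "wx": 0, "wy": 0, "wz": 0.2}, {"jaw": -0.2, "tx": 0, "ty": 0, "tz": 4, "wx": 0, "wy": 0, "wz": 0}, {"jaw": -0.2, "tx": 0, "ty": 0, "tz": 3, "wx": 0, "wy": 0, "wz": 0}, {"jaw": -0.2, "tx": 0, "ty": 0, "tz": 2.1, "wx": 0, "wy": 0, "wz": 0}, {"jaw": -0.2, "tx": 0, "ty": 0, "tz": 1, "wx": 0, "wy": 0, "wz": 0}, {"jaw": -1, "tx": 0, "ty": 0, "tz": 0, "wx": 0, "wy": 0, "wz": 0}, {"jaw": -1, "tx": 0, "ty": 0, "tz": 0, "wx": 0, "wy": 0, "wz": 0}, {"jaw": -1, "tx": 0, "ty": 0, "tz": 0, "wx": 0, "wy": 0, "wz": 0}, {"jaw": -1, "tx": 0, "ty": 0, "tz": 0, "wx": 0, "wy": 0, "wz": 0}, {"jaw": -1, "tx": 0, "ty": 0, "tz": 0, "wx": 0, "wy": 0, "wz": 0}]' --force 70

```text
clock: 21.1
tcp_pos: [0.4441, -0.0124, 0.227]
orientation: [0.0, -0.011, 1.0, -0.0]
wrist_force: [-0.1, 0.6, 0.3]
finger_gap: 0.0089
```

```bash
python3 -c "
from h import *
plan(.54,-.2195,.36,173,5)"
```

```text
t 21.1 pos [ 0.4441 -0.0124  0.227 ] psi -178.71 tilt 0.05 gap 0.0089 F [-0.1  0.6  0.3] j [-0.21  0.2  -0.57  0.8  -0.   -0.23]
shift cm [ -9.13 -20.92 -13.28] rows 6 each [-1.522 -3.487 -2.214]
wz total 8.29 rows 1 each 8.294
```

>>> carry_out --motion '[{"jaw": -1, "tx": 0, "ty": 0, "tz": -1, "wx": 0, "wy": 0, "wz": 0}, {"jaw": -1, "tx": 0, "ty": 0, "tz": -3, "wx": 0, "wy": 0, "wz": 0}, {"jaw": -1, "tx": 0, "ty": 0, "tz": -4, "wx": 0, "wy": 0, "wz": 0}, {"jaw": -1, "tx": 0, "ty": 0, "tz": -4, "wx": 0, "wy": 0, "wz": 0}, {"jaw": -1, "tx": 0, "ty": 0, "tz": -1.3, "wx": 0, "wy": 0, "wz": 0}, {"jaw": -1, "tx": -1.1, "ty": -2.6, "tz": 0, "wx": 0, "wy": 0, "wz": 0}, {"jaw": -1, "tx": -1.6, "ty": -3.6, "tz": 0, "wx": 0, "wy": 0, "wz": 0}, {"jaw": -1, "tx": -1.6, "ty": -3.6, "tz": 0, "wx": 0, "wy": 0, "wz": 0}, {"jaw": -1, "tx": -1.6, "ty": -3.6, "tz": 0, "wx": 0, "wy": 0, "wz": 0}, {"jaw": -1, "tx": -1.6, "ty": -3.6, "tz": 0, "wx": 0, "wy": 0, "wz": 0}, {"jaw": -1, "tx": -1.1, "ty": -2.6, "tz": 0, "wx": 0, "wy": 0, "wz": 0}, {"jaw": -1, "tx": -0.5, "ty": -1.3, "tz": 0, "wx": 0, "wy": 0, "wz": 4}, {"jaw": -1, "tx": 0, "ty": 0, "tz": 0, "wx": 0, "wy": 0, "wz": 4.3}, {"jaw": -1, "tx": 0, "ty": 0, "tz": 0, "wx": 0, "wy": 0, "wz": 0}, {"jaw": -1, "tx": 0, "ty": 0, "tz": 0, "wx": 0, "wy": 0, "wz": 0}]'

```text
clock: 22.98
tcp_pos: [0.5394, -0.219, 0.3591]
orientation: [-0.001, 0.06, 0.998, 0.0]
wrist_force: [0.5, 0.7, -0.7]
finger_gap: 0.0085
```

```bash
python3 -c "
from h import *
plan(.54,-.2195,.29,173,5)
look('side',240,70,400,190,5,'pics/n2.png')
look('top',340,130,480,230,5.5,'pics/n1.png')"
```

```text
t 22.98 pos [ 0.5394 -0.219   0.3591] psi 173.08 tilt 0.07 gap 0.0085 F [ 0.5  0.7 -0.7] j [-0.52  0.34 -0.02  1.21 -0.   -0.4 ]
shift cm [-0.08 -0.04  6.91] rows 2 each [-0.038 -0.022  3.454]
wz total 0.08 rows 1 each 0.076
```

View pics/n1.png

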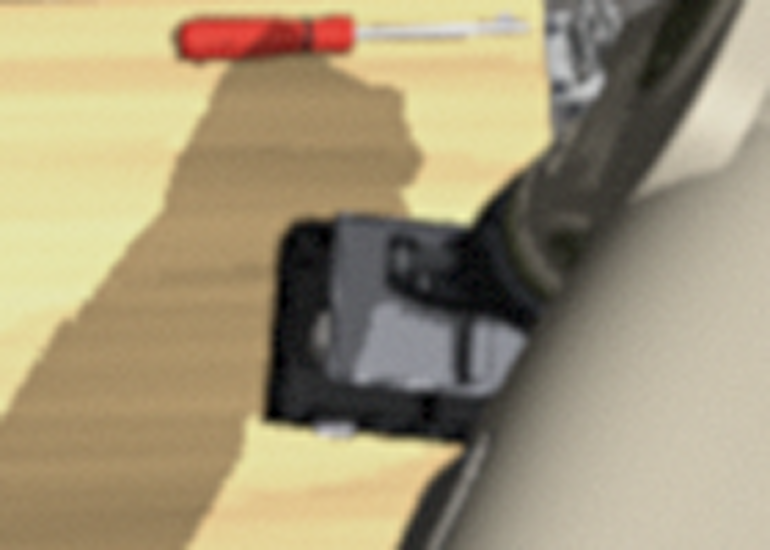

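View pics/n2.png

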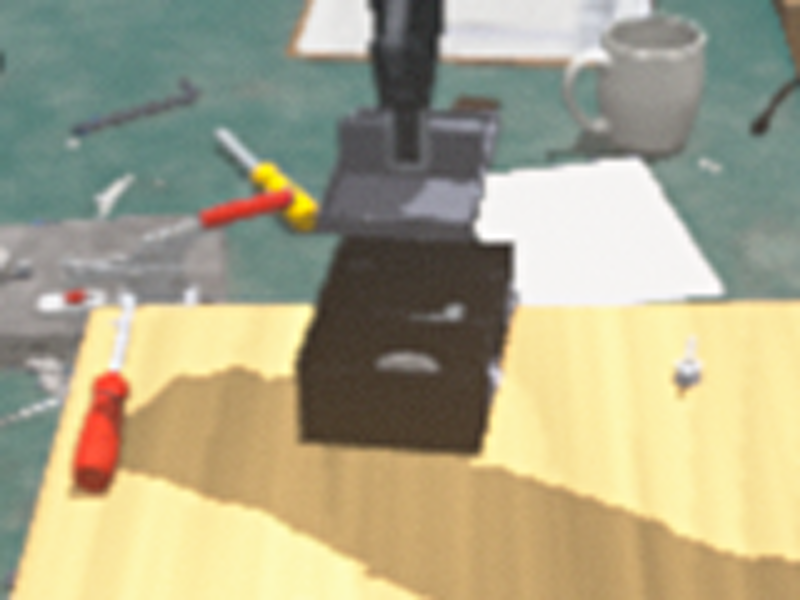

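```bash
python3 -c "
from h import *
a=np.radians(-7);R=np.array([[np.cos(a),-np.sin(a)],[np.sin(a),np.cos(a)]])
for lx,ly in((.043,.07),(-.043,.07)):
  p=np.array([.5394,-.219])+R@[lx,ly]
  print('ins top crop',(proj('top',[*p,.186])+.4-[340,130])*5.5,'side crop rim',(proj('side',[*p,.186])+.4-[240,70])*5,'bot',(proj('side',[*p,.174])+.4-[240,70])*5)
b=np.array([.54,-.2195])
for lx,ly in((.054,.081),(-.054,.081),(.054,-.081),(-.054,-.081)):
  p=b+R@[lx,ly];print('box',(proj('top',[*p,.096])+.4-[340,130])*5.5,(proj('side',[*p,.096])+.4-[240,70])*5)
"
```

```text
ins top crop [337.7  210.65] side crop rim [313.5 216. ] bot [314.5 236.5]
ins top crop [326.7  378.95] side crop rim [473. 224.] bot [473.  244.5]
box [287.1  222.75] [297.5 369. ]
box [273.35 418.55] [488.  380.5]
box [584.1 250.8] [343.5 232.5]
box [574.2  447.15] [515.  241.5]
```

The insert sits about 2 mm towards -x of the expected place in the grip, so I correct that while lowering.

>>> carry_out --motion '[{"jaw": -1, "tx": -0.2, "ty": 0, "tz": 1, "wx": 0, "wy": 0, "wz": 0}, {"jaw": -1, "tx": 0, "ty": 0, "tz": 2.5, "wx": 0, "wy": 0, "wz": 0}, {"jaw": -1, "tx": 0, "ty": 0, "tz": 2, "wx": 0, "wy": 0, "wz": 0}, {"jaw": -1, "tx": 0, "ty": 0, "tz": 1, "wx": 0, "wy": 0, "wz": 0}, {"jaw": -1, "tx": 0, "ty": 0, "tz": 0.5, "wx": 0, "wy": 0, "wz": 0}, {"jaw": -1, "tx": 0, "ty": 0, "tz": 0.5, "wx": 0, "wy": 0, "wz": 0}, {"jaw": -1, "tx": 0, "ty": 0, "tz": 0.5, "wx": 0, "wy": 0, "wz": 0}, {"jaw": -1, "tx": 0, "ty": 0, "tz": 0.3, "wx": 0, "wy": 0, "wz": 0}, {"jaw": -1, "tx": 0, "ty": 0, "tz": 0, "wx": 0, "wy": 0, "wz": 0}]'

```text
clock: 24.2
tcp_pos: [0.5415, -0.2195, 0.2766]
orientation: [-0.0, 0.061, 0.998, 0.0]
wrist_force: [-0.7, 0.0, -0.9]
finger_gap: 0.0086
```

```bash
python3 -c "
from h import *
plan(.5415,-.2198,.2635,173,5)
look('side',240,70,400,190,5,'pics/o2.png')
look('top',340,130,480,230,5.5,'pics/o1.png')"
```

```text
t 24.2 pos [ 0.5415 -0.2195  0.2766] psi 172.99 tilt 0.01 gap 0.0086 F [-0.7  0.  -0.9] j [-0.52  0.4  -0.15  1.02 -0.   -0.4 ]
shift cm [-0.   -0.03  1.31] rows 1 each [-0.002 -0.031  1.31 ]
wz total -0.01 rows 1 each -0.006
```

View pics/o2.png

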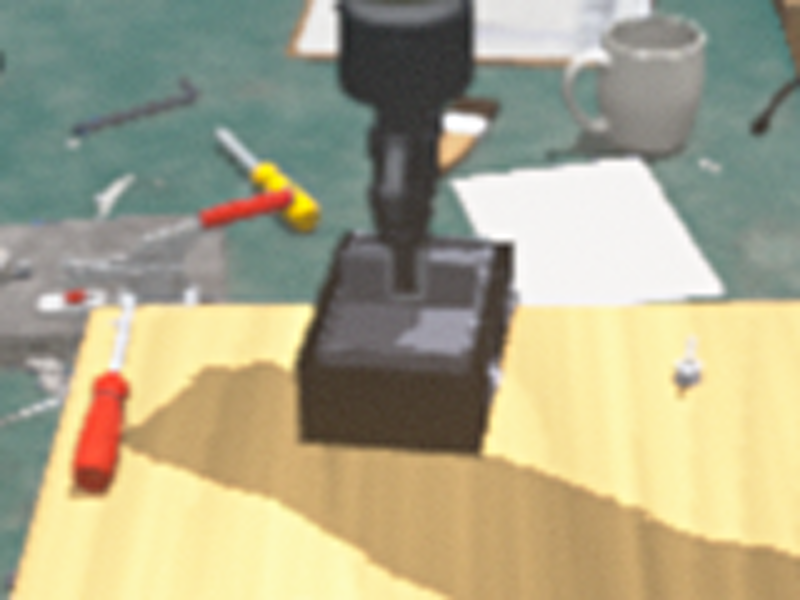

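The insert is entering the box with even gaps and no contact force.

>>> carry_out --motion '[{"jaw": -1, "tx": 0, "ty": 0, "tz": 0.4, "wx": 0, "wy": 0, "wz": 0}, {"jaw": -1, "tx": 0, "ty": 0, "tz": 0.4, "wx": 0, "wy": 0, "wz": 0}, {"jaw": -1, "tx": 0, "ty": 0, "tz": 0.3, "wx": 0, "wy": 0, "wz": 0}, {"jaw": -1, "tx": 0, "ty": 0, "tz": 0.2, "wx": 0, "wy": 0, "wz": 0}, {"jaw": -1, "tx": 0, "ty": 0, "tz": 0, "wx": 0, "wy": 0, "wz": 0}]'

```text
clock: 24.92
tcp_pos: [0.5415, -0.2195, 0.2635]
orientation: [-0.0, 0.061, 0.998, 0.0]
wrist_force: [0.4, -0.2, -1.2]
finger_gap: 0.0086
```

```bash
python3 -c "
from h import *
plan(.5415,-.2198,.2635,173,5)
look('side',240,70,400,190,5,'pics/p2.png')"
```

```text
t 24.93 pos [ 0.5415 -0.2195  0.2635] psi 173.0 tilt 0.02 gap 0.0086 F [ 0.4 -0.2 -1.2] j [-0.52  0.41 -0.17  0.99 -0.   -0.4 ]
shift cm [-0.   -0.03 -0.  ] rows 1 each [-0.003 -0.034 -0.004]
wz total -0.0 rows 1 each -0.002
```

View pics/p2.png

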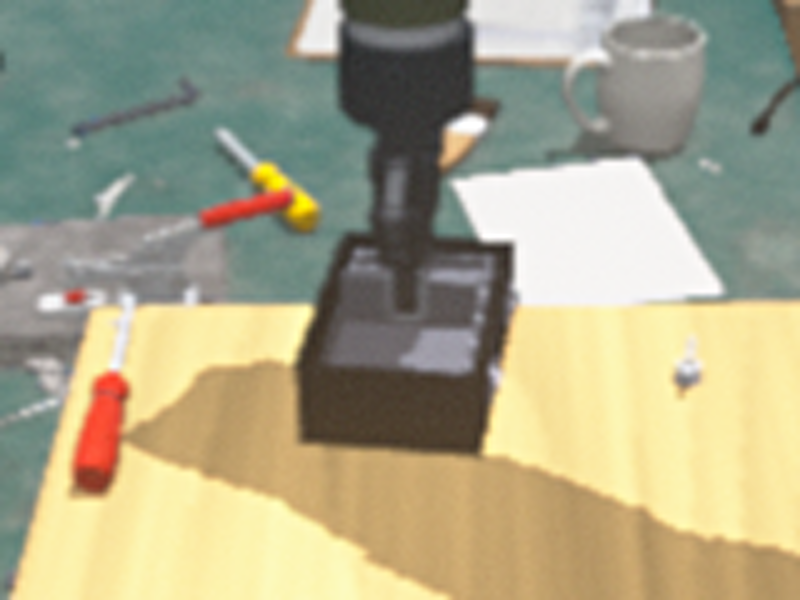

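It is down in the box. Releasing and backing off upward.

>>> carry_out --motion '[{"jaw": -0.4, "tx": 0, "ty": 0, "tz": 0, "wx": 0, "wy": 0, "wz": 0}, {"jaw": -0.4, "tx": 0, "ty": 0, "tz": 0, "wx": 0, "wy": 0, "wz": 0}, {"jaw": -0.4, "tx": 0, "ty": 0, "tz": 0, "wx": 0, "wy": 0, "wz": 0}, {"jaw": -0.4, "tx": 0, "ty": 0, "tz": -1, "wx": 0, "wy": 0, "wz": 0}, {"jaw": -0.4, "tx": 0, "ty": 0, "tz": -3, "wx": 0, "wy": 0, "wz": 0}, {"jaw": -0.4, "tx": 0, "ty": 0, "tz": -4, "wx": 0, "wy": 0, "wz": 0}, {"jaw": -0.4, "tx": 0, "ty": 0, "tz": -2, "wx": 0, "wy": 0, "wz": 0}]'

```text
clock: 25.85
tcp_pos: [0.542, -0.2197, 0.367]
orientation: [0.002, 0.061, 0.998, -0.001]
wrist_force: [-0.3, 0.7, -0.3]
finger_gap: 0.0256
```

```bash
python3 -c "
from h import *
plan(.5912,.0318,.36,83,5)"
```

```text
t 25.85 pos [ 0.542  -0.2197  0.367 ] psi 173.0 tilt 0.23 gap 0.0256 F [-0.3  0.7 -0.3] j [-0.52  0.34 -0.    1.22 -0.   -0.4 ]
shift cm [-1.82 25.56  0.67] rows 6 each [-0.303  4.261  0.111]
wz total 90.0 rows 10 each 9.0
```

>>> carry_out --motion '[{"jaw": 0.1, "tx": -0.2, "ty": 2.5, "tz": 0.1, "wx": 0, "wy": 0, "wz": 0}, {"jaw": 0.1, "tx": -0.3, "ty": 4.2, "tz": 0.1, "wx": 0, "wy": 0, "wz": 0}, {"jaw": 0.1, "tx": -0.3, "ty": 4.2, "tz": 0.1, "wx": 0, "wy": 0, "wz": 0}, {"jaw": 0.1, "tx": -0.3, "ty": 4.2, "tz": 0.1, "wx": 0, "wy": 0, "wz": 0}, {"jaw": 0.1, "tx": -0.3, "ty": 4.2, "tz": 0.1, "wx": 0, "wy": 0, "wz": 0}, {"jaw": 0.1, "tx": -0.3, "ty": 4.2, "tz": 0.1, "wx": 0, "wy": 0, "wz": 0}, {"jaw": 0.1, "tx": -0.1, "ty": 2, "tz": 0, "wx": 0, "wy": 0, "wz": 0}, {"jaw": 0.1, "tx": 0, "ty": 0, "tz": 0, "wx": 0, "wy": 0, "wz": 9}, {"jaw": 0.1, "tx": 0, "ty": 0, "tz": 0, "wx": 0, "wy": 0, "wz": 9}, {"jaw": 0.1, "tx": 0, "ty": 0, "tz": 0, "wx": 0, "wy": 0, "wz": 9}, {"jaw": 0.1, "tx": 0, "ty": 0, "tz": 0, "wx": 0, "wy": 0, "wz": 9}, {"jaw": 0.1, "tx": 0, "ty": 0, "tz": 0, "wx": 0, "wy": 0, "wz": 9}, {"jaw": 0.1, "tx": 0, "ty": 0, "tz": 0, "wx": 0, "wy": 0, "wz": 9}, {"jaw": 0.1, "tx": 0, "ty": 0, "tz": 0, "wx": 0, "wy": 0, "wz": 9}, {"jaw": 0.1, "tx": 0, "ty": 0, "tz": 0, "wx": 0, "wy": 0, "wz": 9}, {"jaw": 0.1, "tx": 0, "ty": 0, "tz": 0, "wx": 0, "wy": 0, "wz": 9}, {"jaw": 0.1, "tx": 0, "ty": 0, "tz": 0, "wx": 0, "wy": 0, "wz": 9}]'

```text
clock: 27.98
tcp_pos: [0.5906, 0.0308, 0.3582]
orientation: [0.0, 0.751, 0.66, -0.0]
wrist_force: [-0.5, 0.6, 0.2]
finger_gap: 0.0469
```

```bash
python3 -c "
from h import *
plan(.5912,.0318,.222,83,5)
look('side',220,90,380,210,5,'pics/q2.png')
look('top',340,130,480,230,5.5,'pics/q1.png')
a=np.radians(-7);R=np.array([[np.cos(a),-np.sin(a)],[np.sin(a),np.cos(a)]])
b=np.array([.5405,-.2197])
for lx,ly in((.043,.07),(-.043,.07),(.043,-.07),(-.043,-.07)):
  p=b+R@[lx,ly];print('rim seated',(proj('top',[*p,.09])+.4-[340,130])*5.5)
"
```

```text
t 27.98 pos [0.5906 0.0308 0.3582] psi 82.65 tilt 0.04 gap 0.0469 F [-0.5  0.6  0.2] j [-0.08  0.36 -0.    1.21 -0.    1.62]
shift cm [ 0.12  0.04 13.62] rows 3 each [0.039 0.015 4.541]
wz total -0.35 rows 1 each -0.346
rim seated [304.15 245.3 ]
rim seated [293.15 400.95]
rim seated [559.9 269.5]
rim seated [551.65 425.7 ]
```

View pics/q1.png

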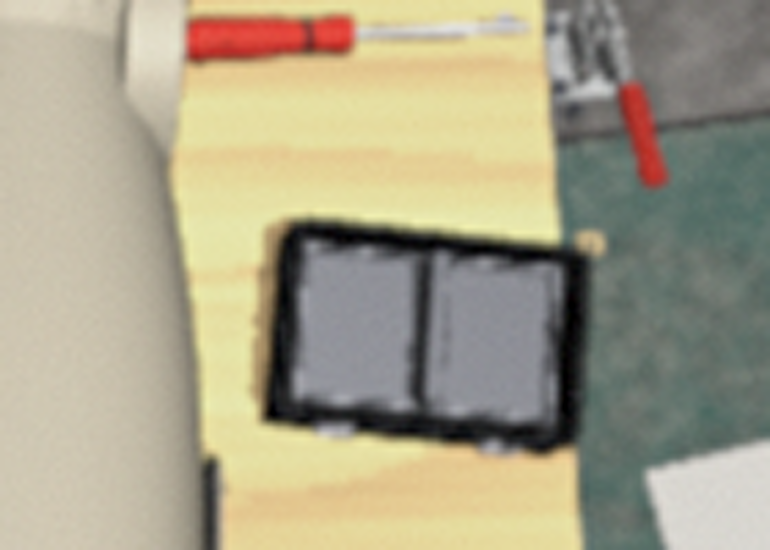

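View pics/q2.png

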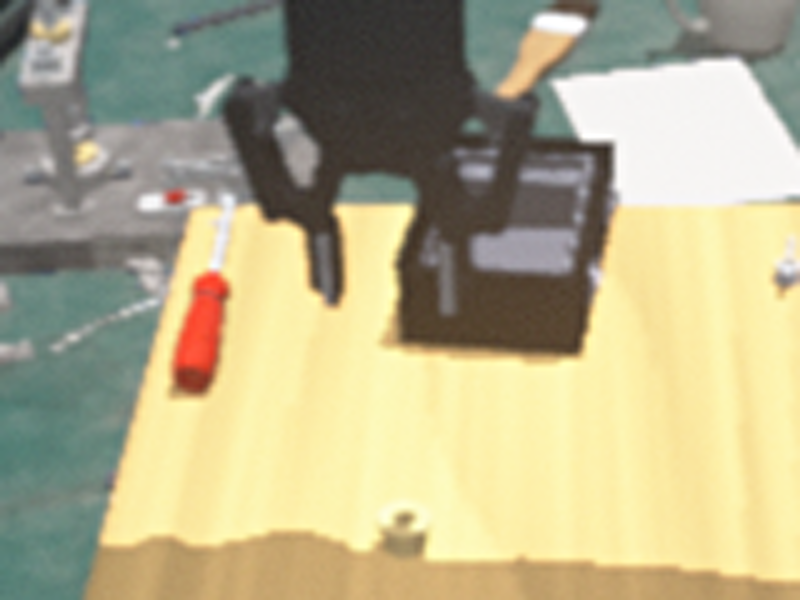

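The insert is seated level and centred, with corners matching the seated prediction. The hand is over the bushing. Going down.

>>> carry_out --motion '[{"jaw": 0.1, "tx": 0.1, "ty": 0, "tz": 2, "wx": 0, "wy": 0, "wz": -0.3}, {"jaw": 0.1, "tx": 0, "ty": 0, "tz": 4, "wx": 0, "wy": 0, "wz": 0}, {"jaw": 0.1, "tx": 0, "ty": 0, "tz": 4, "wx": 0, "wy": 0, "wz": 0}, {"jaw": 0.1, "tx": 0, "ty": 0, "tz": 2.5, "wx": 0, "wy": 0, "wz": 0}, {"jaw": 0.1, "tx": 0, "ty": 0, "tz": 1.5, "wx": 0, "wy": 0, "wz": 0}, {"jaw": 0.1, "tx": 0, "ty": 0, "tz": 0, "wx": 0, "wy": 0, "wz": 0}, {"jaw": -1, "tx": 0, "ty": 0, "tz": 0, "wx": 0, "wy": 0, "wz": 0}, {"jaw": -1, "tx": 0, "ty": 0, "tz": 0, "wx": 0, "wy": 0, "wz": 0}, {"jaw": -1, "tx": 0, "ty": 0, "tz": 0, "wx": 0, "wy": 0, "wz": 0}, {"jaw": -1, "tx": 0, "ty": 0, "tz": 0, "wx": 0, "wy": 0, "wz": 0}, {"jaw": -1, "tx": 0, "ty": 0, "tz": 0, "wx": 0, "wy": 0, "wz": 0}]' --force 30

```text
clock: 29.45
tcp_pos: [0.5913, 0.0323, 0.2192]
orientation: [0.001, 0.747, 0.665, 0.001]
wrist_force: [-0.6, -1.4, 6.3]
finger_gap: 0.025
```

```bash
python3 -c "
from h import *
plan(.5449,-.184,.36,83,5)
look('side',220,90,380,210,5,'pics/r2.png')"
```

```text
t 29.45 pos [0.5913 0.0323 0.2192] psi 83.31 tilt 0.16 gap 0.025 F [-0.6 -1.4  6.3] j [-0.08  0.46 -0.21  0.9  -0.    1.61]
shift cm [-22.03  -2.05 -14.09] rows 6 each [-3.671 -0.341 -2.348]
wz total 0.31 rows 1 each 0.305
```

View pics/r2.png

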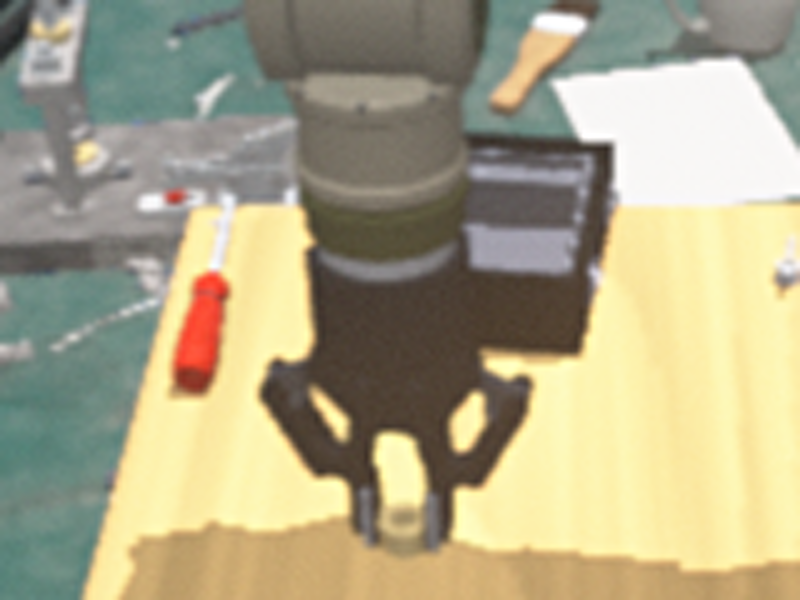

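The bushing is held on its flange, upright at about (300,195), gap 25 mm. Carrying it over the wide-side compartment.

>>> carry_out --motion '[{"jaw": -1, "tx": 0, "ty": 0, "tz": -2, "wx": 0, "wy": 0, "wz": 0}, {"jaw": -1, "tx": 0, "ty": 0, "tz": -4, "wx": 0, "wy": 0, "wz": 0}, {"jaw": -1, "tx": 0, "ty": 0, "tz": -4, "wx": 0, "wy": 0, "wz": 0}, {"jaw": -1, "tx": 0, "ty": 0, "tz": -3, "wx": 0, "wy": 0, "wz": 0}, {"jaw": -1, "tx": -2, "ty": -0.2, "tz": 0, "wx": 0, "wy": 0, "wz": 0}, {"jaw": -1, "tx": -3.6, "ty": -0.3, "tz": 0, "wx": 0, "wy": 0, "wz": 0}, {"jaw": -1, "tx": -3.6, "ty": -0.3, "tz": 0, "wx": 0, "wy": 0, "wz": 0}, {"jaw": -1, "tx": -3.6, "ty": -0.3, "tz": 0, "wx": 0, "wy": 0, "wz": 0}, {"jaw": -1, "tx": -3.6, "ty": -0.4, "tz": 0, "wx": 0, "wy": 0, "wz": 0}, {"jaw": -1, "tx": -3.6, "ty": -0.4, "tz": 0, "wx": 0, "wy": 0, "wz": 0}, {"jaw": -1, "tx": -2, "ty": -0.2, "tz": 0, "wx": 0, "wy": 0, "wz": 0}, {"jaw": -1, "tx": 0, "ty": 0, "tz": 0, "wx": 0, "wy": 0, "wz": 0}, {"jaw": -1, "tx": 0, "ty": 0, "tz": 0, "wx": 0, "wy": 0, "wz": 0}]'

```text
clock: 31.12
tcp_pos: [0.544, -0.1832, 0.3472]
orientation: [-0.001, 0.747, 0.665, -0.0]
wrist_force: [-0.0, 1.0, 0.8]
finger_gap: 0.0248
```

```bash
python3 -c "
from h import *
plan(.5449,-.184,.261,83,5)
look('side',240,70,400,190,5,'pics/s2.png')"
```

```text
t 31.12 pos [ 0.544  -0.1832  0.3472] psi 83.31 tilt 0.06 gap 0.0248 F [-0.   1.   0.8] j [-0.46  0.33 -0.07  1.17  0.    1.22]
shift cm [-0.08  0.11  8.62] rows 2 each [-0.04   0.053  4.312]
wz total 0.31 rows 1 each 0.314
```

View pics/s2.png

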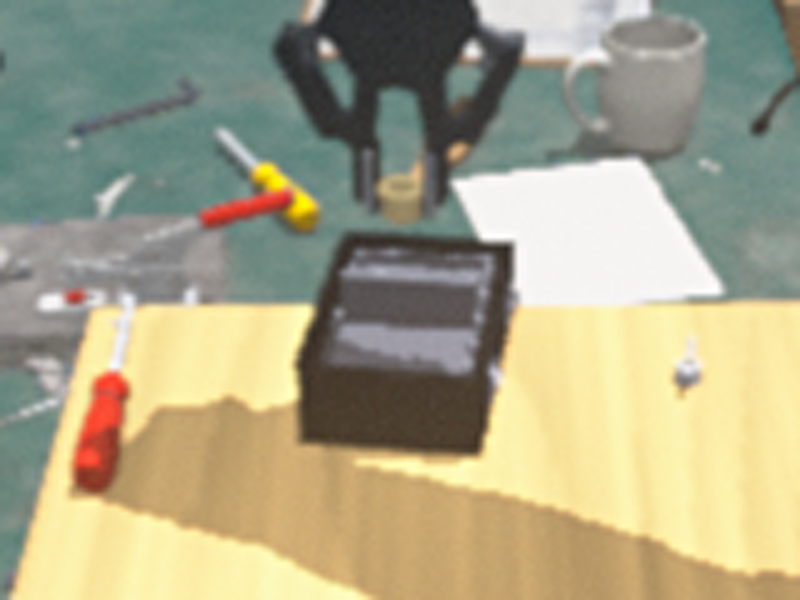

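The bushing is upright over the near compartment at about (320,110). Lowering and releasing.

>>> carry_out --motion '[{"jaw": -1, "tx": 0, "ty": 0.1, "tz": 2, "wx": 0, "wy": 0, "wz": 0}, {"jaw": -1, "tx": 0, "ty": 0, "tz": 3, "wx": 0, "wy": 0, "wz": 0}, {"jaw": -1, "tx": 0, "ty": 0, "tz": 2, "wx": 0, "wy": 0, "wz": 0}, {"jaw": -1, "tx": 0, "ty": 0, "tz": 1, "wx": 0, "wy": 0, "wz": 0}, {"jaw": -1, "tx": 0, "ty": 0, "tz": 0.5, "wx": 0, "wy": 0, "wz": 0}, {"jaw": -1, "tx": 0, "ty": 0, "tz": 0.2, "wx": 0, "wy": 0, "wz": 0}, {"jaw": -1, "tx": 0, "ty": 0, "tz": 0, "wx": 0, "wy": 0, "wz": 0}]'

```text
clock: 32.05
tcp_pos: [0.5454, -0.1838, 0.2612]
orientation: [0.0, 0.747, 0.665, 0.0]
wrist_force: [0.2, 0.3, -0.8]
finger_gap: 0.0246
```

```bash
python3 -c "
from h import *
plan(.5449,-.184,.26,83,5)"
```

```text
t 32.05 pos [ 0.5454 -0.1838  0.2612] psi 83.3 tilt 0.06 gap 0.0246 F [ 0.2  0.3 -0.8] j [-0.46  0.39 -0.2   0.98 -0.    1.22]
shift cm [-0.02 -0.04  0.12] rows 1 each [-0.023 -0.044  0.125]
wz total 0.3 rows 1 each 0.303
```

>>> carry_out --motion '[{"jaw": -1, "tx": 0, "ty": 0, "tz": 0.2, "wx": 0, "wy": 0, "wz": 0}, {"jaw": -1, "tx": 0, "ty": 0, "tz": 0, "wx": 0, "wy": 0, "wz": 0}, {"jaw": -0.05, "tx": 0, "ty": 0, "tz": 0, "wx": 0, "wy": 0, "wz": 0}, {"jaw": -0.05, "tx": 0, "ty": 0, "tz": 0, "wx": 0, "wy": 0, "wz": 0}, {"jaw": -0.05, "tx": 0, "ty": 0, "tz": 0, "wx": 0, "wy": 0, "wz": 0}, {"jaw": -0.05, "tx": 0, "ty": 0, "tz": -0.5, "wx": 0, "wy": 0, "wz": 0}, {"jaw": -0.05, "tx": 0, "ty": 0, "tz": -2, "wx": 0, "wy": 0, "wz": 0}, {"jaw": -0.05, "tx": 0, "ty": 0, "tz": -4, "wx": 0, "wy": 0, "wz": 0}, {"jaw": -0.05, "tx": 0, "ty": 0, "tz": -3, "wx": 0, "wy": 0, "wz": 0}]'

```text
clock: 33.17
tcp_pos: [0.5452, -0.1838, 0.3556]
orientation: [0.001, 0.747, 0.665, 0.0]
wrist_force: [0.5, -0.7, 0.5]
finger_gap: 0.0408
```

```bash
python3 -c "
from h import *
plan(.3735,-.2137,.35,75.5,5)
look('side',240,70,400,190,5,'pics/t2.png')"
```

```text
t 33.17 pos [ 0.5452 -0.1838  0.3556] psi 83.3 tilt 0.07 gap 0.0408 F [ 0.5 -0.7  0.5] j [-0.46  0.33 -0.05  1.19 -0.    1.22]
shift cm [ -4.97 -16.7    0.54] rows 4 each [-1.243 -4.176  0.135]
wz total 7.8 rows 1 each 7.796
```

View pics/t2.png

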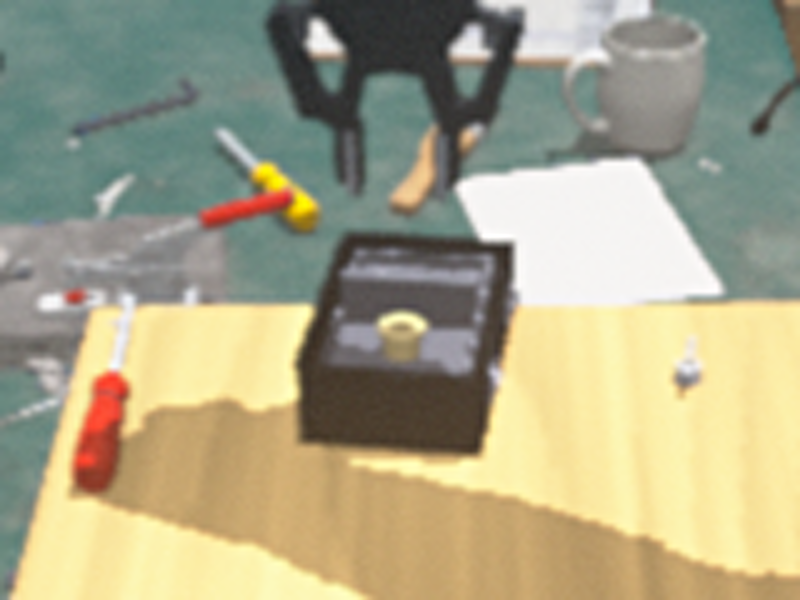

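The bushing stands upright in the near compartment at about (320,138). Next is the wing nut.

>>> carry_out --motion '[{"jaw": -0.1, "tx": -0.7, "ty": -2.4, "tz": 0.1, "wx": 0, "wy": 0, "wz": 0}, {"jaw": -0.1, "tx": -1.2, "ty": -4, "tz": 0.1, "wx": 0, "wy": 0, "wz": 0}, {"jaw": -0.1, "tx": -1.2, "ty": -4, "tz": 0.1, "wx": 0, "wy": 0, "wz": 0}, {"jaw": -0.1, "tx": -1.2, "ty": -4, "tz": 0.1, "wx": 0, "wy": 0, "wz": 0}, {"jaw": -0.1, "tx": -0.7, "ty": -2.3, "tz": 0.1, "wx": 0, "wy": 0, "wz": 0}, {"jaw": -0.1, "tx": 0, "ty": 0, "tz": 0, "wx": 0, "wy": 0, "wz": 4}, {"jaw": -0.1, "tx": 0, "ty": 0, "tz": 0, "wx": 0, "wy": 0, "wz": 3.8}, {"jaw": -0.1, "tx": 0, "ty": 0, "tz": 0, "wx": 0, "wy": 0, "wz": 0}]'

```text
clock: 34.22
tcp_pos: [0.3733, -0.214, 0.349]
orientation: [0.0, 0.791, 0.612, 0.0]
wrist_force: [0.1, -0.6, -0.2]
finger_gap: 0.0384
```

```bash
python3 -c "
from h import *
plan(.3735,-.2137,.218,75.5,5)
look('side',320,70,440,160,6.5,'pics/u2.png')"
```

```text
t 34.23 pos [ 0.3733 -0.214   0.349 ] psi 75.53 tilt 0.04 gap 0.0384 F [ 0.1 -0.6 -0.2] j [-0.71  0.06 -0.4   1.1  -0.    1.12]
shift cm [ 0.03  0.   13.1 ] rows 3 each [1.100e-02 1.000e-03 4.366e+00]
wz total 0.03 rows 1 each 0.027
```

View pics/u2.png

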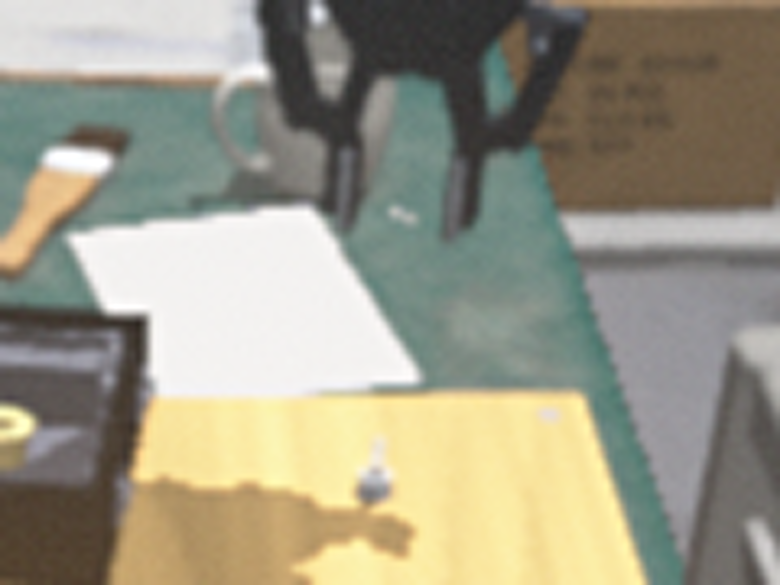

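The wing nut, at about (377,143), lies below the gap between the fingers.

>>> carry_out --motion '[{"jaw": -0.1, "tx": 0, "ty": 0, "tz": 2, "wx": 0, "wy": 0, "wz": 0}, {"jaw": -0.1, "tx": 0, "ty": 0, "tz": 4, "wx": 0, "wy": 0, "wz": 0}, {"jaw": -0.1, "tx": 0, "ty": 0, "tz": 4, "wx": 0, "wy": 0, "wz": 0}, {"jaw": -0.1, "tx": 0, "ty": 0, "tz": 2, "wx": 0, "wy": 0, "wz": 0}, {"jaw": -0.1, "tx": 0, "ty": 0, "tz": 1, "wx": 0, "wy": 0, "wz": 0}, {"jaw": -0.1, "tx": 0, "ty": 0, "tz": 0, "wx": 0, "wy": 0, "wz": 0}, {"jaw": -1, "tx": 0, "ty": 0, "tz": 0, "wx": 0, "wy": 0, "wz": 0}, {"jaw": -1, "tx": 0, "ty": 0, "tz": 0, "wx": 0, "wy": 0, "wz": 0}, {"jaw": -1, "tx": 0, "ty": 0, "tz": 0, "wx": 0, "wy": 0, "wz": 0}, {"jaw": -1, "tx": 0, "ty": 0, "tz": 0, "wx": 0, "wy": 0, "wz": 0}, {"jaw": -1, "tx": 0, "ty": 0, "tz": 0, "wx": 0, "wy": 0, "wz": 0}, {"jaw": -1, "tx": 0, "ty": 0, "tz": -3, "wx": 0, "wy": 0, "wz": 0}, {"jaw": -1, "tx": 0, "ty": 0, "tz": -4, "wx": 0, "wy": 0, "wz": 0}, {"jaw": -1, "tx": 0, "ty": 0, "tz": -4, "wx": 0, "wy": 0, "wz": 0}, {"jaw": -1, "tx": 0, "ty": 0, "tz": -2, "wx": 0, "wy": 0, "wz": 0}]'

```text
clock: 36.15
tcp_pos: [0.3736, -0.214, 0.3507]
orientation: [0.001, 0.791, 0.612, 0.0]
wrist_force: [0.6, 0.4, -0.6]
finger_gap: 0.0136
```

```bash
python3 -c "
from h import *
plan(.565,.252,.34,None,5)
look('side',320,70,440,160,6.5,'pics/v2.png')"
```

```text
t 36.15 pos [ 0.3736 -0.214   0.3507] psi 75.51 tilt 0.13 gap 0.0136 F [ 0.6  0.4 -0.6] j [-0.71  0.06 -0.4   1.11  0.    1.12]
shift cm [49.91  6.87  1.03] rows 11 each [4.537 0.624 0.094]
```

View pics/v2.png

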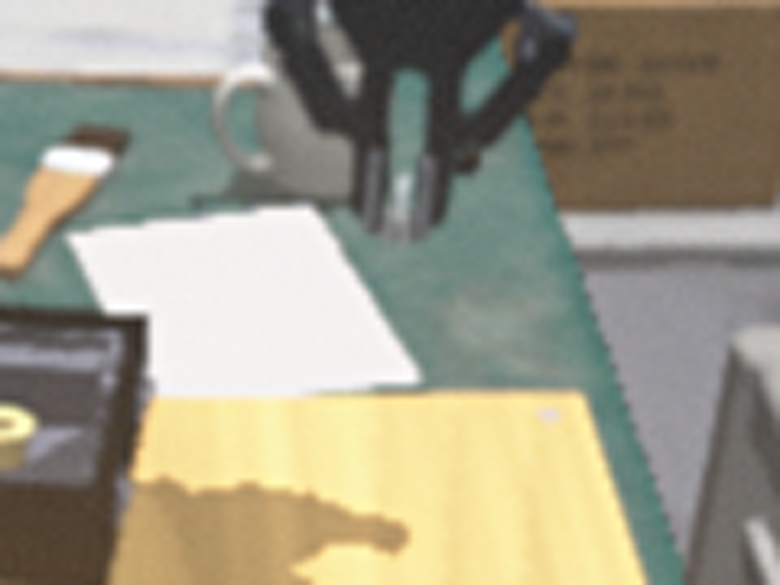

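The wing nut is held between the pads at about (382,102), gap 13.6 mm, and gone from the board. Moving it to the blue tray.

>>> carry_out --motion '[{"jaw": -1, "tx": 2.2, "ty": 0.3, "tz": 0, "wx": 0, "wy": 0, "wz": 0}, {"jaw": -1, "tx": 4.5, "ty": 0.6, "tz": 0, "wx": 0, "wy": 0, "wz": 0}, {"jaw": -1, "tx": 4.5, "ty": 0.6, "tz": 0, "wx": 0, "wy": 0, "wz": 0}, {"jaw": -1, "tx": 4.5, "ty": 0.6, "tz": 0, "wx": 0, "wy": 0, "wz": 0}, {"jaw": -1, "tx": 4.5, "ty": 0.6, "tz": 0, "wx": 0, "wy": 0, "wz": 0}, {"jaw": -1, "tx": 4.5, "ty": 0.6, "tz": 0, "wx": 0, "wy": 0, "wz": 0}, {"jaw": -1, "tx": 4.5, "ty": 0.6, "tz": 0, "wx": 0, "wy": 0, "wz": 0}, {"jaw": -1, "tx": 4.5, "ty": 0.6, "tz": 0, "wx": 0, "wy": 0, "wz": 0}, {"jaw": -1, "tx": 4.5, "ty": 0.6, "tz": 0, "wx": 0, "wy": 0, "wz": 0}, {"jaw": -1, "tx": 4.5, "ty": 0.6, "tz": 0, "wx": 0, "wy": 0, "wz": 0}, {"jaw": -1, "tx": 4.5, "ty": 0.7, "tz": 0, "wx": 0, "wy": 0, "wz": 0}, {"jaw": -1, "tx": 2.7, "ty": 0.5, "tz": 0, "wx": 0, "wy": 0, "wz": 0}, {"jaw": -1, "tx": 0, "ty": 0, "tz": 0, "wx": 0, "wy": 0, "wz": 0}, {"jaw": -1, "tx": 0, "ty": 0, "tz": 0, "wx": 0, "wy": 0, "wz": 0}]'

```text
clock: 37.95
tcp_pos: [0.5647, 0.2514, 0.3476]
orientation: [-0.0, 0.791, 0.612, -0.001]
wrist_force: [0.2, 0.1, -0.6]
finger_gap: 0.0136
```

```bash
python3 -c "
from h import *
plan(.565,.252,.229,None,5)
look('top',190,130,350,230,5,'pics/w1.png')"
```

```text
t 37.95 pos [0.5647 0.2514 0.3476] psi 75.5 tilt 0.13 gap 0.0136 F [ 0.2  0.1 -0.6] j [ 0.29  0.42  0.06  1.21 -0.    2.11]
shift cm [ 0.08  0.03 11.86] rows 3 each [0.027 0.012 3.954]
```

View pics/w1.png

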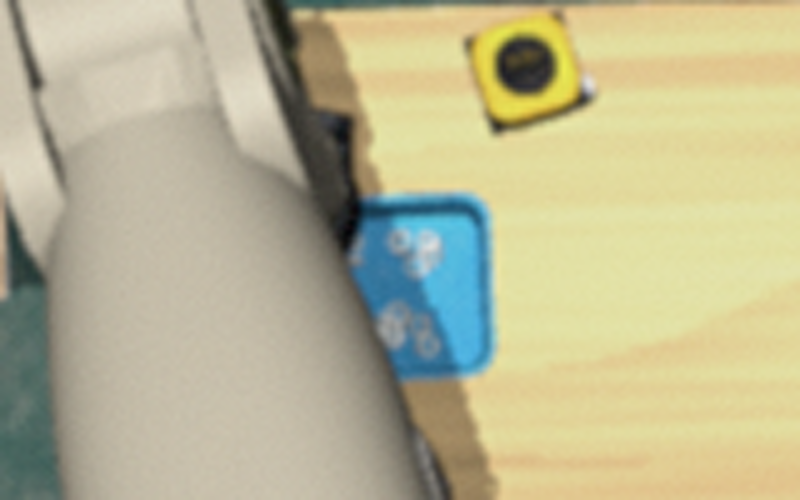

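The arm is over the tray, which ends on the right at about (288,190), and the tape measure has not moved. Lowering and letting go.

>>> carry_out --motion '[{"jaw": -1, "tx": 0, "ty": 0, "tz": 2, "wx": 0, "wy": 0, "wz": 0}, {"jaw": -1, "tx": 0, "ty": 0, "tz": 3.5, "wx": 0, "wy": 0, "wz": 0}, {"jaw": -1, "tx": 0, "ty": 0, "tz": 3, "wx": 0, "wy": 0, "wz": 0}, {"jaw": -1, "tx": 0, "ty": 0, "tz": 1.8, "wx": 0, "wy": 0, "wz": 0}, {"jaw": -1, "tx": 0, "ty": 0, "tz": 0.9, "wx": 0, "wy": 0, "wz": 0}, {"jaw": -1, "tx": 0, "ty": 0, "tz": 0.5, "wx": 0, "wy": 0, "wz": 0}, {"jaw": -1, "tx": 0, "ty": 0, "tz": 0, "wx": 0, "wy": 0, "wz": 0}, {"jaw": -0.2, "tx": 0, "ty": 0, "tz": 0, "wx": 0, "wy": 0, "wz": 0}, {"jaw": -0.2, "tx": 0, "ty": 0, "tz": 0, "wx": 0, "wy": 0, "wz": 0}, {"jaw": -0.2, "tx": 0, "ty": 0, "tz": 0, "wx": 0, "wy": 0, "wz": 0}, {"jaw": -0.2, "tx": 0, "ty": 0, "tz": -1, "wx": 0, "wy": 0, "wz": 0}, {"jaw": -0.2, "tx": 0, "ty": 0, "tz": -3, "wx": 0, "wy": 0, "wz": 0}, {"jaw": -0.2, "tx": 0, "ty": 0, "tz": -4, "wx": 0, "wy": 0, "wz": 0}, {"jaw": -0.2, "tx": 0, "ty": 0, "tz": -4, "wx": 0, "wy": 0, "wz": 0}]'

```text
clock: 39.75
tcp_pos: [0.565, 0.2519, 0.3535]
orientation: [0.0, 0.791, 0.612, 0.0]
wrist_force: [0.4, 0.5, 0.9]
finger_gap: 0.0342
```

```bash
python3 -c "
from h import *
plan(.45,.0,.36,None,5)"
```

```text
t 39.75 pos [0.565  0.2519 0.3535] psi 75.5 tilt 0.02 gap 0.0342 F [0.4 0.5 0.9] j [ 0.29  0.42  0.07  1.22 -0.    2.11]
shift cm [-27.27  -4.83  -0.65] rows 6 each [-4.544 -0.805 -0.109]
```

Moving to mid-board, out of the way, to check everything.

>>> carry_out --motion '[{"jaw": -0.2, "tx": -2.5, "ty": -0.5, "tz": -0.2, "wx": 0, "wy": 0, "wz": 0}, {"jaw": -0.2, "tx": -4.5, "ty": -0.8, "tz": -0.2, "wx": 0, "wy": 0, "wz": 0}, {"jaw": -0.2, "tx": -4.5, "ty": -0.8, "tz": -0.2, "wx": 0, "wy": 0, "wz": 0}, {"jaw": -0.2, "tx": -4.5, "ty": -0.8, "tz": 0, "wx": 0, "wy": 0, "wz": 0}, {"jaw": -0.2, "tx": -4.5, "ty": -0.8, "tz": 0, "wx": 0, "wy": 0, "wz": 0}, {"jaw": -0.2, "tx": -3, "ty": -0.5, "tz": 0, "wx": 0, "wy": 0, "wz": 0}, {"jaw": -0.2, "tx": 0, "ty": 0, "tz": 0, "wx": 0, "wy": 0, "wz": 0}]'

```text
clock: 40.62
tcp_pos: [0.465, 0.0335, 0.3586]
orientation: [0.0, 0.792, 0.611, 0.0]
wrist_force: [0.5, 1.6, -0.1]
finger_gap: 0.0343
```

```bash
python3 -c "
from h import *
t=look('top',190,120,350,220,5,'pics/x1.png');crop(t,340,130,480,230,5.5,'pics/x3.png');cv2.imwrite('pics/x0.png',t)
s=look('side',210,80,370,260,3.3,'pics/x2.png')
t0=cv2.imread('pics/top0.png')
for n,b in(('tape',(280,130,312,160)),('driver',(368,128,438,144))):
  print(n,np.abs(t[b[1]:b[3],b[0]:b[2]].astype(int)-t0[b[1]:b[3],b[0]:b[2]]).mean())
print(onz('top',255,188,.055))"
```

```text
tape 7.582638888888889
driver 8.163690476190476
[0.5668 0.2699]
```

View pics/x1.png

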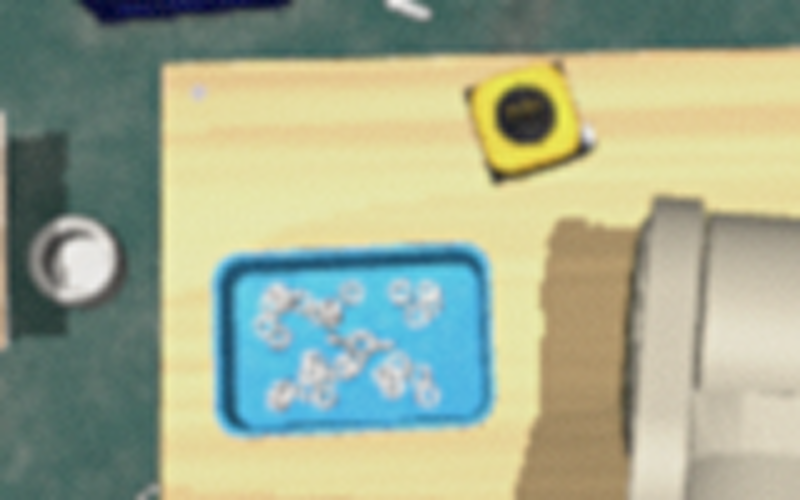

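View pics/x3.png

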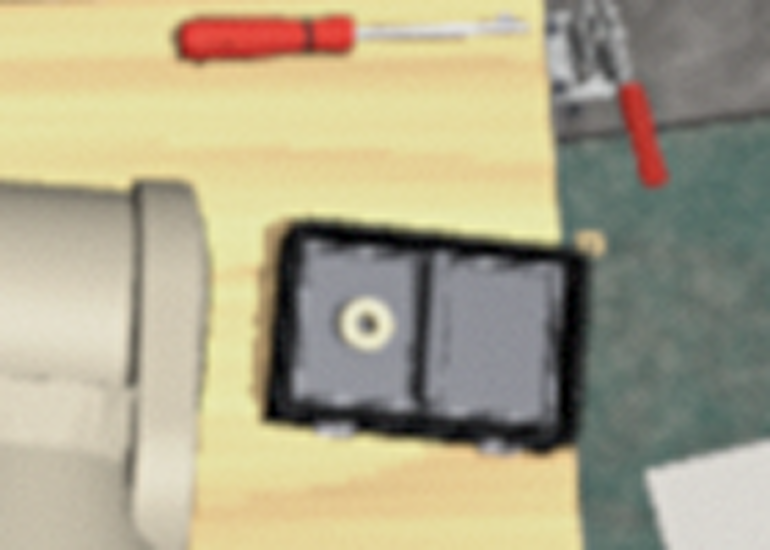

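View pics/x2.png

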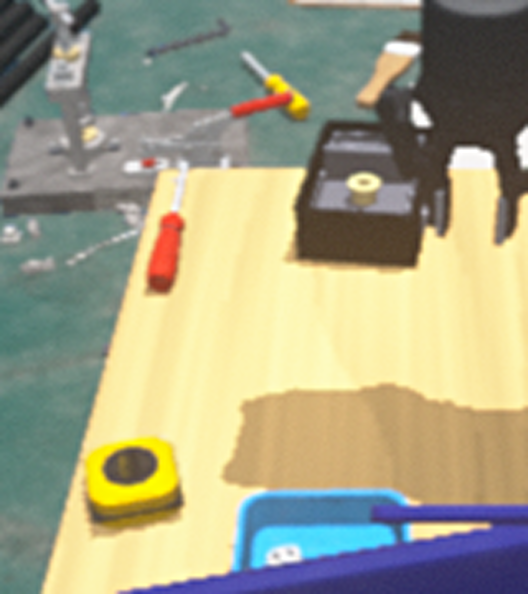

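The wing nut lies in the tray among the nuts at about (262,189). The bushing stands in the seated insert at about (407,189), and both bystanders are where they were. Handing in.

```bash
python3 -c "
from workcell import env
print(env.hand_in())"
```

```text
the job is handed in; nothing more can be done
None
```

I packed the kit in the order asked, put the wing nut in the blue tray and handed the job in at about 41 s. The hand-in reports no verdict.

- **Bottom layer:** the bolt lies in the narrow bay and the 38 mm cup stands upright in the wide bay. I saw both in the pictures taken before the insert went in; the insert hides them now. I left the larger cup on the bench.
- **Insert:** it went down with no contact force. Its corners in the top view came within about 5 mm of where a fully seated, level insert should be.
- **Bushing:** it stands upright in the compartment of the insert over the wide bay.
- **Wing nut:** the top view shows it down among the nuts in the tray. The side camera's view of that spot is blocked, so its height was not measured.
- **Bystanders:** the tape measure and the screwdriver show no movement in the before and after pictures.
- **Arm:** it finished clear of everything, and I saw no wrist force above about 7 N in the readings after each move.

The one disagreement was that the insert sat about 2 mm off centre in the grip, which I corrected before lowering it. No check failed.

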